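# Sort a mixed stack of glass dishes onto the piles of their own kind

### The job

Four different glass dishes have been stacked in one another on the bench: take the stack apart and nest each dish in the pile of its own shape in the grey tray, upright, sides in line with the pile and sitting fully home. It is glass, so set each one down gently rather than dropping it, leave the piles standing where they are, and do not disturb the upturned tumbler and the tape roll.

Things in the scene. Friction and masses are not known exactly. Their poses are not given: they have to be found in the camera images.
- oblong_dish: The oblong dish at the bottom of the mixed stack, standing on the bench: clear pressed glass on a foot, 46 high; walls 3 thick; rim band upright from 32 to 46, tapering inward below; inner floor 22 above the underside. Origin: centre of the underside, z up. 140 long (x) by 68 wide (y) at the rim, corners cut off; grasp it across its 68 width. All sizes in mm. About 0.26 kg.
- square_dish: The square dish, second from below, its foot on the inner floor of the oblong dish, so that its rim stands 22 higher: same make and height (46, rim band 32 to 46, inner floor at 22), rim 58 by 58 with small cut corners, flat sides facing its x and y. Origin: centre of the underside. About 0.13 kg.
- round_dish: The round dish, third from below, standing inside the square one, rim 22 higher: same make and height (46, rim band 32 to 46, inner floor at 22), rim diameter 50. Origin: centre of the underside. About 0.09 kg.
- hex_dish: The small six-sided dish on top of the stack, standing inside the round one, rim 22 higher: same make and height (46, rim band 32 to 46, inner floor at 22), 40 across the flats and 46 across the corners; one pair of flats faces its +x and -x, the others follow every 60 degrees. Origin: centre of the underside. About 0.06 kg.
- oblong_pile: Two oblong dishes, nested, one piece, loose on the 6 thick floor of the low grey perforated tray (walls 60 high). Origin: centre of the lower dish's underside, z up; top rim 68 above it. A third dish fully home has its underside 44 and rim 90 above this origin, with 2 to 5 side play. Rim 140 (x) by 68 (y).
- square_pile: Two square dishes nested, one piece, loose on the 6 thick floor of the low grey perforated tray (walls 60 high). Origin: centre of the lower dish's underside, z up; top rim 68 above it. A third dish fully home has its underside 44 and rim 90 above this origin, with 2 to 5 side play. Rim 58 by 58, sides facing its x and y.
- round_pile: Two round dishes nested, one piece, loose on the 6 thick floor of the low grey perforated tray (walls 60 high). Origin: centre of the lower dish's underside, z up; top rim 68 above it. A third dish fully home has its underside 44 and rim 90 above this origin, with 2 to 5 side play. Rim diameter 50.
- hex_pile: Two small six-sided dishes nested, one piece, loose on the 6 thick floor of the low grey perforated tray (walls 60 high). Origin: centre of the lower dish's underside, z up; top rim 68 above it. A third dish fully home has its underside 44 and rim 90 above this origin, with 2 to 5 side play. 40 across the flats; a pair of flats faces its +x and -x. A third goes home only with flats in line.
- tumbler: Drinking glass standing mouth down on the bench beyond one end of the stack, 66 diameter, 95 high. Origin: centre of its underside. To be left alone.
- tape: Roll of brown packing tape lying flat on the bench at the stack's other end, nearer the robot, 104 diameter, 48 high. Origin: centre of its underside. To be left alone.
There are look-alikes about, which are no part of the job. What is shaped like the hex_dish but orange or yellow is not meant.

How it is judged (in metres and radians):
At the end, for the whole second after the job is handed in: Each dish rests in the pile of its own shape: centres within 9 mm, underside 40.5 to 47.5 mm above the pile's (44 is home), tilt under 0.08 rad; oblong in line with its pile within 0.2 rad, square within 0.25 rad (any side). Piles upright; piles, tumbler and tape within 30 mm of their start (horizontal distance between oblong_dish and oblong_pile below 0.009 m and z of oblong_dish in the frame of oblong_pile between 0.0405 and 0.0475 m and angle between each of oblong_dish, oblong_pile, square_dish, square_pile, round_dish, round_pile, hex_dish, hex_pile's own z axis and vertical below 0.08 rad and linear speed of each of oblong_dish, square_dish, round_dish, hex_dish below 0.02 m/s and distance of each of oblong_pile, square_pile, round_pile, hex_pile, tumbler, tape from where it was at the start of the episode below 0.03 m and horizontal distance between square_dish and square_pile below 0.009 m and z of square_dish in the frame of square_pile between 0.0405 and 0.0475 m and horizontal distance between round_dish and round_pile below 0.009 m and z of round_dish in the frame of round_pile between 0.0405 and 0.0475 m and horizontal distance between hex_dish and hex_pile below 0.009 m and z of hex_dish in the frame of hex_pile between 0.0405 and 0.0475 m and angle between the x axis of oblong_dish and the x axis of oblong_pile, either way round below 0.2 rad and (angle between the x axis of square_dish and the x axis of square_pile, either way round below 0.25 rad or angle between the x axis of square_dish and the y axis of square_pile, either way round below 0.25 rad)); the robot touches nothing.
It fails at once if a dish is dropped or thrown: it moves faster than 0.6 m/s with no finger touching it ((linear speed of oblong_dish above 0.6 m/s and contact force between oblong_dish and the fingers below 0.05 N) or (linear speed of square_dish above 0.6 m/s and contact force between square_dish and the fingers below 0.05 N) or (linear speed of round_dish above 0.6 m/s and contact force between round_dish and the fingers below 0.05 N) or (linear speed of hex_dish above 0.6 m/s and contact force between hex_dish and the fingers below 0.05 N)).
It fails at once if a pile in the tray is pushed more than 40 mm from its spot or tipped over (distance of any of oblong_pile, square_pile, round_pile, hex_pile from where it was at the start of the episode above 0.04 m or angle between any of oblong_pile, square_pile, round_pile, hex_pile's own z axis and vertical above 0.4 rad).
It fails at once if the tumbler or the tape roll is pushed more than 40 mm away or tipped over (distance of any of tumbler, tape from where it was at the start of the episode above 0.04 m or angle between any of tumbler, tape's own z axis and vertical above 0.5 rad).
It also fails if it takes over 112 s, if anything falls off the work surface, if the arm or the gripper's body presses on something with over 40 N, if the wrist force passes 120 N, or if a joint passes its speed limit or range.

### The arm

A 6-joint arm with a two-finger parallel gripper is mounted at the origin on the work surface. World frame = base frame: x ahead of the robot, y to its left, z up, the work surface at z = 0. Lengths are in mm, angles in rad, forces in N, time in s.
With the tool pointing down it reaches from about 225 to 875 mm from the base axis. Payload 3.4 kg.
Tool frame: the origin (TCP) lies midway between the tips of the shut fingers; the grasp point (between the pads) lies 19 mm behind it; x points along the fingers, z is the direction in which the jaws open and shut, and the axes are right-handed (so a half turn about x gives the same grasp; the last joint's range is limited). The gripper opens to 85 mm and grips with 20 to 120 N. Pads are 22 mm wide; open, the fingers measure 114 mm over their backs; the gripper's body (76 mm by 85 mm) begins 54 mm behind the grasp point. The pads swing forward as they close: fully open they stand 13 mm farther back than shut.
Start: joints at [1.099, 0.276, 1.505, -0, 1.361, -0.121], TCP at [197.616, 540.01, 231.328] pointing down, gripper open.
Joint ranges: [-2.89, 2.89], [-0.75, 2.08], [0.22, 2.7], [-1.18, 4.32], [0.11, 2.71], [-2.7, 2.7]. Speed limits (rad/s): [2.57, 2.57, 3.14, 3.14, 3.14, 3.14].

### API

Orientations are given as a 3x3 rotation matrix whose columns are the frame's x, y, z axes.
In Python, from workcell import bot gives the robot as it stands. The module is installed in compiled form; this text tells all that it offers.
- The arm moves only by the tool step_arm, never from a script. Its argument "motion" is a list of rows, each a list of 7 numbers: the turn, a rotation vector about the tool's x, y, z in degrees, then the shift along the tool's x, y, z in mm, then the finger opening in mm, from 0 to 85.4. In form: [[ax, ay, az, dx, dy, dz, gripper], ...]. A call has 1 to 12 rows; each row shifts and turns the commanded pose from where the row before left it, along the tool's axes as they then stand; what a row does not reach is not made up. A row lasts 1/12 s, in which the tool goes at most 41.7 mm and 7.16 degrees, less where a joint would pass 70% of its speed; a pose out of reach is approached as far as the arm can. A call with a gripper value outside its range is refused whole. The fingers move at their own pace and stop on an object; "grip_force" is the grip in N (left out, the last holds). Time passes only in rows, so rows that do not move let the fingers close. It gives the time, the measured TCP pose, the force and the opening at its end, in the units of the state.
- bot.get_obs(): the state, without advancing time (a new reading comes with each control period).
- bot.grab_frame(name): name is "scene" or "top" or "wrist"; returns the picture (384x512x3 uint8, blue, green, red); there is no depth.
- bot.camera_info(name): a dict with "fx", "fy", "cx", "cy" (pixels), "R" (3x3) and "t" (3): a world point X has camera coordinates R X + t. Camera axes: x right, y down, z forward; pixel columns grow to the right and rows downward; lengths in mm; the calibration is good to about 2 mm. A picture is of the moment at which its call begins: read the wrist's pose just before it. camera_info takes no time and is no camera call; for the wrist camera it gives the pose at the moment of the call.
- bot.sign_off(): hands the job in, once; it reports no verdict.
The state is a dict: "time_s": time; "joint_pos": joint angles; "joint_velocities": joint speeds; "joint_efforts": joint torques, N m; "position": TCP position; "eef_rot": TCP orientation; "contact_force": force on the tool from outside, world axes, zero at the start; "moment": the same for the moment, N m; "gripper_width": finger opening in mm.
Only numpy, scipy, OpenCV 4.12 (cv2) and the standard library are available. Lean on these libraries where they do the work, as an engineer would, in place of code of your own. Each camera call takes 0.05 s, during which the arm holds its last target. There are 200 camera calls.

## Working session

There is one attempt and no reset: what is moved stays moved. The work goes in short steps, Python scripts to look and compute and a tool call to move; the robot and the scene stay as the last step left them, time stands still between calls to the robot, and variables do not carry over. Pictures are saved under pics/ and viewed, about 12 in all and at most 16, crops included, and the job is handed in when it is done.

Besides the shell and the picture viewer there is one more tool, called as a command line: name --pt "numbers of a row" for each row, then --argument value for the rest. step_arm: Moves the arm, as the interface text tells. Its arguments: {"type":"object","properties":{"motion":{"type":"array"},"grip_force":{"type":"number"}},"required":["motion"]}

```bash
mkdir -p pics; cat > h.py <<'E'
import numpy as np,cv2
from workcell import bot
np.set_printoptions(precision=4,suppress=True)
def cam(n):
    c=bot.camera_info(n);K=np.array([[c['fx'],0,c['cx']],[0,c['fy'],c['cy']],[0,0,1]]);return K,np.array(c['R']),np.array(c['t'])
def proj(C,X):
    K,R,t=C;p=(np.atleast_2d(X)@R.T+t)@K.T;return p[:,:2]/p[:,2:]
def atz(C,uv,z):
    K,R,t=C;d=R.T@np.linalg.inv(K)@np.array([*uv,1.]);o=-R.T@t;return o+d*(z-o[2])/d[2]
def tri(obs):
    A=np.zeros((3,3));b=np.zeros(3)
    for C,uv in obs:
        K,R,t=C;d=R.T@np.linalg.inv(K)@np.array([*uv,1.]);d/=np.linalg.norm(d);P=np.eye(3)-np.outer(d,d);A+=P;b+=P@(-R.T@t)
    return np.linalg.solve(A,b)
E
python3 - <<'E'
from h import *
for n in('top','scene','wrist'):
    C=cam(n);print(n,C[0][0,0],C[0][:2,2],-C[1].T@C[2],C[1].tolist())
    cv2.imwrite(f'pics/{n}0.png',bot.grab_frame(n))
o=bot.get_obs();print(o['position'],o['eef_rot'],o['gripper_width'],o['time_s'])
a=cv2.imread('pics/top0.png');cv2.imwrite('pics/top0b.png',cv2.resize(a,(800,600),interpolation=cv2.INTER_CUBIC))
a=cv2.imread('pics/scene0.png');cv2.imwrite('pics/scene0b.png',cv2.resize(a,(800,600),interpolation=cv2.INTER_CUBIC))
E
```

```text
top 484.5301921619861 [259.4344 197.4278] [ 356.9075   -3.782  1049.4365] [[-0.01953466714533305, -0.9997181149891258, -0.013493974288922898], [-0.9803616487353747, 0.021801993149967, -0.1959992622015359], [0.1962382084823919, 0.009400194534043326, -0.9805111941606498]]
scene 486.60091644509765 [250.8098 191.6956] [920.2164 465.663  839.7137] [[-0.7785692773136738, 0.6275350416335853, 0.005445359969559095], [0.4975052431784418, 0.6224865451563755, -0.6041514993023182], [-0.3825158995822569, -0.46766470106392866, -0.7968508730907953]]
wrist 314.0421603240382 [257.5258 189.5343] [133.9697 562.8565 373.7998] [[0.3439022102844247, 0.9390051963196065, -0.0007148750001092316], [0.9038843719425677, -0.33083306629721704, 0.2711872497046501], [0.25440973235998354, -0.09390805891487447, -0.962526344860941]]
[197.4151 539.6601 230.6513] [[-0.0006 -0.9391  0.3436]
 [-0.0012  0.3436  0.9391]
 [-1.      0.0002 -0.0013]] 85.41853895144392 0.15
```

View pics/top0b.png

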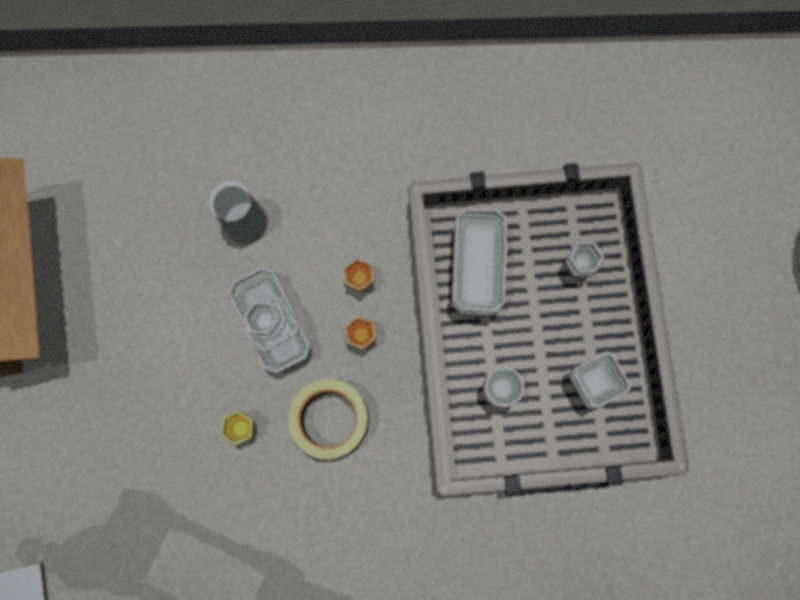

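View pics/scene0b.png

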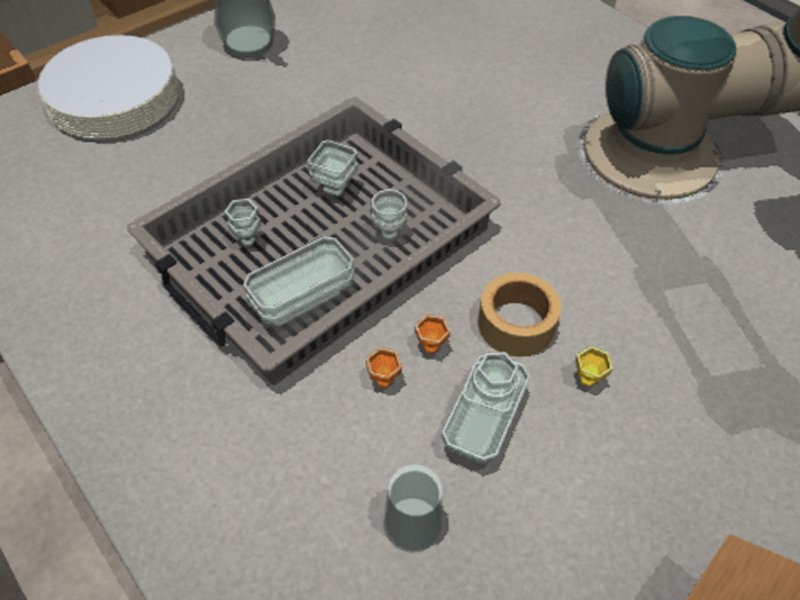

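Top view: piles at about (480,262) oblong, (584,261) hex, (504,387) round, (601,380) square. The stack is at (268,320) in this 1.56x view, and the same things are visible in the scene view. Next is a rough triangulation.

```bash
python3 - <<'E'
from h import *
T=cam('top');S=cam('scene');s=1.5625
for n,a,b,z in[('obl',(480,262),(299,280),74),('hex',(584,260),(242,213),74),('round',(504,387),(389,209),74),('sq',(600,379),(333,162),74),('st_obl',(270,322),(486,407),46),('st_hex',(266,318),(498,372),112),('tumb',(231,200),(414,490),95),('tape',(328,419),(520,300),48)]:
    a=np.array(a)/s;b=np.array(b)/s
    print(n,tri([(T,a),(S,b)]),atz(T,a,z)[:2],atz(S,b,z)[:2])
E
```

```text
obl [618.411  -96.9426  54.0442] [612.8864 -94.799 ] [626.2977 -82.9843]
hex [ 615.975  -235.9217   65.4185] [ 612.4402 -232.6701] [ 620.2582 -229.7422]
round [ 447.6604 -120.7686   58.7483] [ 446.4314 -119.1536] [ 456.747  -109.1077]
sq [ 454.8959 -245.183    62.5765] [ 454.1351 -242.7969] [ 461.4529 -234.2415]
st_obl [546.0957 190.4424  33.9375] [543.1863 188.9525] [552.3769 193.7648]
st_hex [537.0577 185.7511  99.6158] [536.1814 181.4187] [541.9455 192.2435]
tumb [699.9274 234.5489  94.2456] [699.9591 234.019 ] [699.8608 235.1354]
tape [412.0431 108.9772  52.4909] [411.6827 110.2443] [409.7902 106.212 ]
```

step_arm --pt "0 0 0 1.6 -36.9 -17.7 85" --pt "0 0 0 1.6 -36.9 -17.7 85" --pt "0 0 0 1.6 -36.9 -17.7 85" --pt "0 0 0 1.6 -36.9 -17.7 85" --pt "0 0 0 1.6 -36.9 -17.7 85" --pt "0 0 0 1.6 -36.9 -17.7 85" --pt "0 0 0 1.6 -36.9 -17.7 85" --pt "0 0 0 1.6 -36.9 -17.7 85" --pt "0 0 0 1.6 -36.9 -17.7 85" --pt "0 0 0 1.6 -36.9 -17.7 85" --pt "0 0 0 1.6 -36.9 -17.7 85" --pt "0 0 0 1.6 -36.9 -17.7 85"

```text
time_s: 1.15
position: [541.4, 186.6, 211.8]
eef_rot: [[-0.0, -0.939, 0.344], [0.0, 0.344, 0.939], [-1.0, 0.0, 0.0]]
contact_force: [1.3, 0.6, 0.1]
gripper_width: 84.8
```

step_arm --pt "-6.1 0 0 0 0 0 85" --pt "-6.1 0 0 0 0 0 85" --pt "-6.1 0 0 0 0 0 85" --pt "-6.1 0 0 0 0 0 85" --pt "-6.1 0 0 0 0 0 85" --pt "-6.1 0 0 0 0 0 85" --pt "-6.4 0 0 0 0 0 85" --pt "0 0 0 0 0 0 85" --pt "0 0 0 0 0 0 85" --pt "0 0 0 0 0 0 85"

```text
time_s: 1.98
position: [540.3, 188.4, 211.9]
eef_rot: [[-0.0, -0.922, -0.387], [0.0, -0.387, 0.922], [-1.0, 0.0, 0.0]]
contact_force: [-0.4, -0.1, 0.0]
gripper_width: 84.8
```

```bash
cat >> h.py <<'E'
def go(target,yaw=None):
    """print tool-frame shift to target TCP (after a turn about tool x to make tool z point at yaw deg)"""
    o=bot.get_obs();p=np.array(o['position']);R=np.array(o['eef_rot']);y=np.degrees(np.arctan2(R[1,2],R[0,2]))
    d=np.array(target)-p;t=0
    print('t',round(o['time_s'],2),'pos',p,'yaw',round(y,2),'x',R[:,0],'F',np.array(o['contact_force']),'w',round(o['gripper_width'],1),'q6',round(o['joint_pos'][5],2))
    print('shift now',R.T@d, 'len',np.linalg.norm(d))
    if yaw is not None:
        t=(y-yaw+180)%360-180
        a=np.radians(t);Rx=np.array([[1,0,0],[0,np.cos(a),-np.sin(a)],[0,np.sin(a),np.cos(a)]])
        print('turn',t,'then shift',(R@Rx).T@d)
def snap(n,f,crop=None,k=1):
    C=cam(n);a=bot.grab_frame(n);cv2.imwrite(f'pics/{f}_raw.png',a);np.savez(f'pics/{f}.npz',K=C[0],R=C[1],t=C[2])
    if crop: a=a[crop[1]:crop[3],crop[0]:crop[2]]
    cv2.imwrite(f'pics/{f}.png',cv2.resize(a,None,fx=k,fy=k,interpolation=cv2.INTER_CUBIC))
def ld(f):
    d=np.load(f'pics/{f}.npz');return d['K'],d['R'],d['t']
E
python3 - <<'E'
from h import *
go([540,188,212],113)
snap('wrist','w1',None,1.5625)
E
```

```text
t 1.98 pos [540.3217 188.3632 211.9322] yaw 112.77 x [-0.0004  0.     -1.    ] F [-0.3632 -0.1216  0.0496] w 84.8 q6 -1.75
shift now [-0.0677  0.4372 -0.2104] len 0.4898766926124976
turn -0.233123367583147 then shift [-0.0677  0.4381 -0.2086]
```

View pics/w1.png

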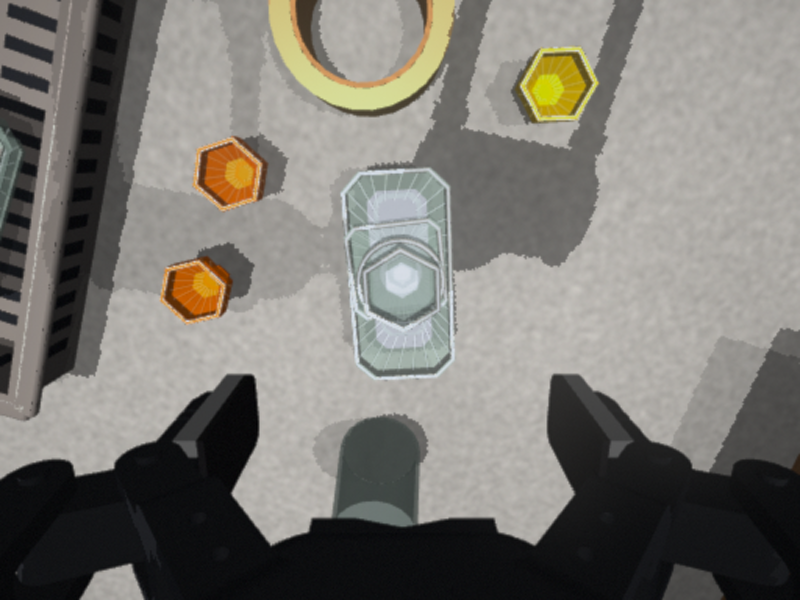

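Wrist view: the stack stands upright in the picture, oblong from (342,170) to (453,378). The hex centre is at about (402,285) with its flats facing left and right, which is the jaw direction. I'll enlarge it.

```bash
python3 - <<'E'
from h import *
a=cv2.imread('pics/w1_raw.png')[100:250,205:305]
a=cv2.resize(a,(400*2,600*2),interpolation=cv2.INTER_CUBIC)[100:1150]
# rim zone crop of stack: rows 135..215 at x8
b=cv2.imread('pics/w1_raw.png')[138:213,210:300]
cv2.imwrite('pics/w1c.png',cv2.resize(b,None,fx=8,fy=8,interpolation=cv2.INTER_CUBIC))
E
```

```text
(no output)
```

View pics/w1c.png

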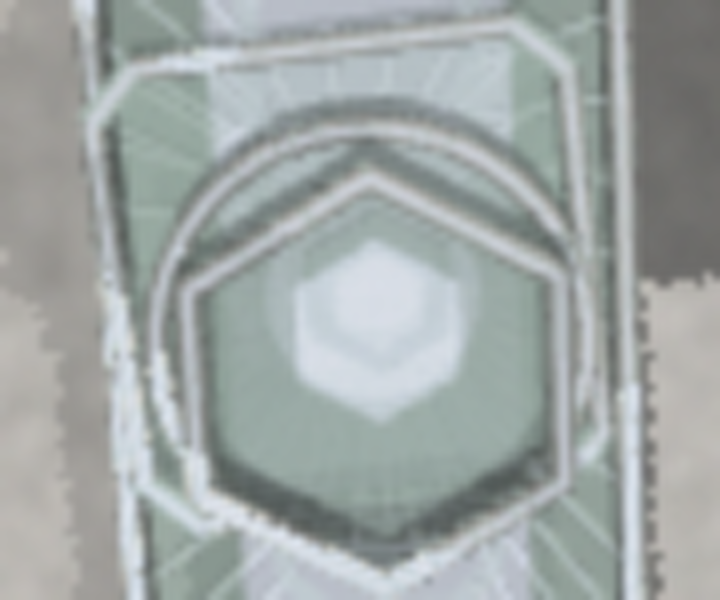

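Hex rim corners in the crop: (370,165), (570,265), (572,490), (390,590), (195,490), (182,290). The square is turned about 6° from the jaw axes and the oblong about 3–4°.

```bash
python3 - <<'E'
from h import *
W=ld('w1');S=cam('scene');T=cam('top')
px=lambda u,v:np.array([210+(u+.5)/8-.5,138+(v+.5)/8-.5])
hx=[(370,165),(570,265),(572,490),(390,590),(195,490),(182,290)]
c=np.mean([px(*h) for h in hx],0)
print('tri hex W+S',tri([(W,c),(S,np.array((498,372))/1.5625)]))
P=np.array([atz(W,px(*h),112) for h in hx]);print(P.mean(0))
ang=lambda d:np.degrees(np.arctan2(d[1],d[0]))
for i in range(6):
    d=P[i]-P.mean(0);print(ang(d)%60,np.linalg.norm(d[:2]),end=' | ')
print()
for n,z,L in[('sq',68,[((130,70),(510,25)),((575,75),(605,430)),((95,130),(140,470))]),]:
    for a,b in L:
        A=atz(W,px(*a),z);B=atz(W,px(*b),z);print(n,A[:2],B[:2],ang(B-A)%90)
q=lambda u,v:np.array([u,v])/1.5625
for a,b in[((343,190),(358,360)),((449,187),(453,360)),((360,170),(432,168)),((373,378),(437,377))]:
    A=atz(W,q(*a),46);B=atz(W,q(*b),46);print('obl',A[:2],B[:2],ang(B-A)%90)
t=(atz(W,px(375,330),90));print('round',t)
E
```

```text
tri hex W+S [539.0633 188.2493 104.9421]
[538.3985 186.3176 112.    ]
25.217915991675852 22.225773436066287 | 25.72553335123257 22.42616479536482 | 23.04823131025222 22.435269047749237 | 25.453529073259187 21.88791860753617 | 23.38832092113895 21.79793517351587 | 26.497640731006967 21.878031803995658 | 
sq [526.0529 150.1413] [504.5559 188.1667] 29.480887545983222
sq [506.9012 197.2998] [544.1668 217.749 ] 28.75533828660566
sq [534.0526 148.9235] [570.1915 168.5267] 28.477244988292775
obl [509.8464 135.0855] [611.6941 184.8219] 26.028146616833276
obl [482.8989 194.6654] [586.7384 244.3843] 25.585355285299684
obl [494.656  140.3931] [476.5745 180.4522] 24.293041927502514
obl [620.1417 199.1851] [602.4632 239.4451] 23.70672802930828
round [538.4389 185.7467  90.    ]
```

```bash
python3 - <<'E'
from h import *
go([538.5,186.8,93],115)
E
```

```text
t 2.03 pos [540.3649 188.3689 211.9702] yaw 112.79 x [-0.0003  0.     -1.    ] F [-0.529  -0.0101  0.6993] w 84.9 q6 -1.75
shift now [118.9707   2.2987  -0.7391] len 118.99517322387581
turn -2.205130291891777 then shift [118.9707   2.3254  -0.6501]
```

step_arm --pt "-2.2 0 0 0 0 0 60" --pt "0 0 0 20 2.3 -0.7 60" --pt "0 0 0 30 0 0 60" --pt "0 0 0 30 0 0 60" --pt "0 0 0 20 0 0 60" --pt "0 0 0 12 0 0 60" --pt "0 0 0 7 0 0 60" --pt "0 0 0 0 0 0 60" --pt "0 0 0 0 0 0 60" --grip_force 25

```text
time_s: 2.78
position: [539.0, 186.9, 93.4]
eef_rot: [[0.0, -0.906, -0.424], [0.0, -0.424, 0.906], [-1.0, -0.0, -0.0]]
contact_force: [1.1, 0.3, 0.0]
gripper_width: 60.1
```

```bash
python3 - <<'E'
from h import *
go([538.5,186.8,93],115)
snap('wrist','w2',(130,200,390,384),3)
E
```

```text
t 2.78 pos [539.0244 186.9034  93.3909] yaw 115.07 x [ 0.0004  0.0002 -1.    ] F [1.1135 0.3316 0.035 ] w 60.1 q6 -1.8
shift now [0.3907 0.519  0.1286] len 0.662223817571935
turn 0.07405203021102125 then shift [0.3907 0.5192 0.1279]
```

View pics/w2.png

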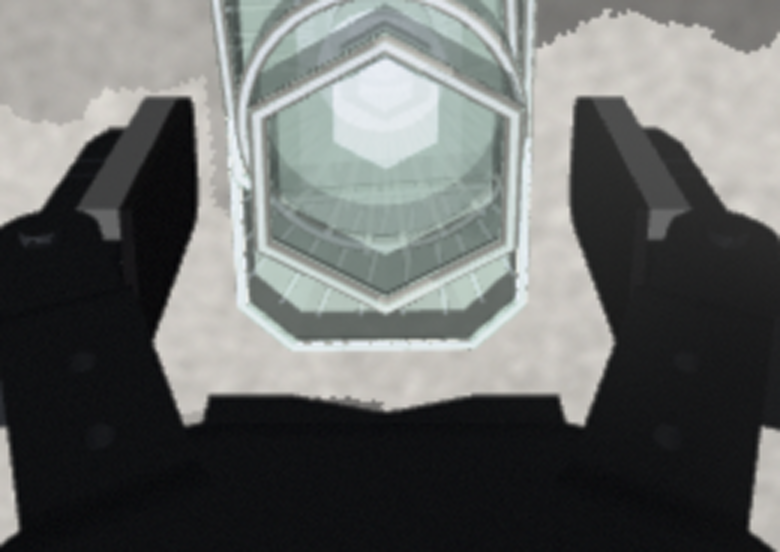

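Hex flats at x=255 and 520, centred between the fingers at 195 and 572. Closing now.

step_arm --pt "0 0 0 0 0 0 35" --pt "0 0 0 0 0 0 35" --pt "0 0 0 0 0 0 35" --pt "0 0 0 0 0 0 35" --pt "0 0 0 0 0 0 35" --pt "0 0 0 0 0 0 35" --grip_force 25

```text
time_s: 3.33
position: [539.6, 187.0, 94.4]
eef_rot: [[0.003, -0.906, -0.424], [0.001, -0.424, 0.906], [-1.0, -0.003, -0.0]]
contact_force: [-0.3, 0.8, 5.5]
gripper_width: 39.3
```

step_arm --pt "0 0 0 -4 0 0 35" --pt "0 0 0 -8 0 0 35" --pt "0 0 0 -12 0 0 35" --pt "0 0 0 -20 0 0 35" --pt "0 0 0 -30 0 0 35" --pt "0 0 0 -30 0 0 35" --pt "0 0 0 -25 0 0 35" --pt "0 0 0 -10 0 0 35" --pt "0 0 0 0 0 0 35"

```text
time_s: 4.08
position: [540.1, 187.1, 235.1]
eef_rot: [[0.006, -0.906, -0.424], [0.001, -0.424, 0.906], [-1.0, -0.006, -0.001]]
contact_force: [0.1, 0.5, -0.4]
gripper_width: 39.0
```

```bash
python3 - <<'E'
from h import *
go([540,-165,240],115)
E
```

```text
t 4.08 pos [540.1104 187.0967 235.0997] yaw 115.1 x [ 0.0059  0.0013 -1.    ] F [ 0.1186  0.5251 -0.4114] w 39.0 q6 -1.8
shift now [  -5.3626  149.4466 -318.7993] len 352.1307686344014
turn 0.10294019732356219 then shift [  -5.3626  148.8736 -319.0673]
```

```bash
python3 - <<'E'
from h import *
go([595,-141,260],115)
E
```

```text
t 4.08 pos [540.1104 187.0967 235.0997] yaw 115.1 x [ 0.0059  0.0013 -1.    ] F [ 0.1186  0.5251 -0.4114] w 39.0 q6 -1.8
shift now [ -25.0082   89.3434 -320.4257] len 333.5870309598387
turn 0.10294019732356219 then shift [ -25.0082   88.7675 -320.5857]
```

step_arm --pt "0 0 0 -4 4 -14 35" --pt "0 0 0 -4 8 -28 35" --pt "0 0 0 -4 9 -34 35" --pt "0 0 0 -4 9 -34 35" --pt "0 0 0 -4 9 -34 35" --pt "0 0 0 -4 9 -34 35" --pt "0 0 0 -1 9 -34 35" --pt "0 0 0 0 9 -34 35" --pt "0 0 0 0 9 -34 35" --pt "0 0 0 0 8 -27 35" --pt "0 0 0 0 6 -14 35" --pt "0 0 0 0 0 0 35"

```text
time_s: 5.08
position: [593.5, -144.7, 254.6]
eef_rot: [[-0.004, -0.907, -0.421], [0.0, -0.421, 0.907], [-1.0, 0.003, 0.002]]
contact_force: [0.2, -0.0, -0.2]
gripper_width: 39.2
```

step_arm --pt "0 0 0 0 0 0 35" --pt "0 0 0 0 0 0 35"

```text
time_s: 5.25
position: [593.6, -140.2, 256.2]
eef_rot: [[-0.002, -0.905, -0.425], [0.002, -0.425, 0.905], [-1.0, 0.001, 0.003]]
contact_force: [0.6, -0.4, -0.4]
gripper_width: 39.4
```

```bash
python3 - <<'E'
from h import *
go([595,-141,260],115)
snap('wrist','w3',None,1.5625)
E
```

```text
t 5.25 pos [ 593.5552 -140.1793  256.1694] yaw 115.14 x [-0.0019  0.0021 -1.    ] F [ 0.632  -0.3579 -0.437 ] w 39.4 q6 -2.36
shift now [-3.835  -0.9561 -1.3464] len 4.175425795595181
turn 0.13548425068228198 then shift [-3.835  -0.9593 -1.3442]
```

View pics/w3.png

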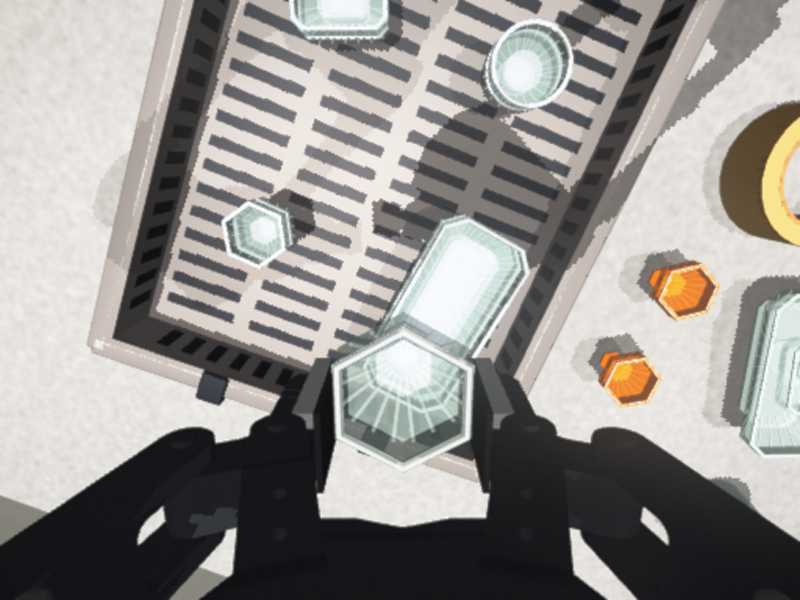

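Tray view with the hex held level: hex pile at (257,233), round at (530,65), oblong at (460,285), and the square partly cut off at (340,10). I'll enlarge hex and round.

```bash
python3 - <<'E'
from h import *
a=cv2.imread('pics/w3_raw.png')
b=np.hstack([a[120:180,135:195],a[10:70,308:368]])
cv2.imwrite('pics/w3c.png',cv2.resize(b,(720,360),interpolation=cv2.INTER_CUBIC))
E
```

```text
(no output)
```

View pics/w3c.png

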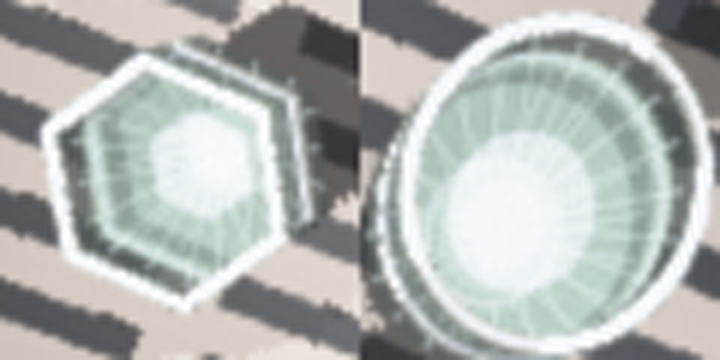

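Hex pile rim corners in the crop: (143,52), (270,108), (290,237), (188,310), (65,250), (40,130). Round rim centre is about (557,182).

```bash
python3 - <<'E'
from h import *
W=ld('w3');S=cam('scene');T=cam('top')
px=lambda u,v:np.array([135+(u+.5)/6-.5,120+(v+.5)/6-.5])
hx=[(143,52),(270,108),(290,237),(188,310),(65,250),(40,130)]
P=np.array([atz(W,px(*h),74) for h in hx]);m=P.mean(0);print('hex',m)
for p in P: d=p-m;print(np.degrees(np.arctan2(d[1],d[0]))%60,np.linalg.norm(d[:2]),end=' | ')
c=np.mean([px(*h) for h in hx],0);q=lambda u,v:np.array([u,v])/1.5625
print('\ntri hex',tri([(W,c),(S,q(242,213)),(T,q(584,260))]),tri([(W,c),(T,q(584,260))]))
r=np.array([308+(557.5-360)/6-.5,10+182.5/6-.5]);print('round',atz(W,r,74),tri([(W,r),(T,q(504,387))]))
o=tuple(q(*p) for p in[(420,252),(528,268),(462,215)])
print([atz(W,p,74)[:2] for p in o])
go([0,0,0])
# held dish rim centre
h=[q(403,323),q(473,365),(q(470,440)),q(405,470),q(336,437),q(334,365)]
print('held',[atz(W,p,275) [:2]for p in h],np.mean([atz(W,p,275) for p in h],0))
E
```

```text
hex [ 618.4731 -238.077    74.    ]
30.517102944926336 22.323352361409178 | 29.26787515599142 22.75031454379592 | 30.40067215753011 22.91227839529476 | 30.173288240455886 22.679681569954152 | 27.585279457920777 22.08614021180146 | 31.7488601680639 22.772661370835213 | 
tri hex [ 617.3442 -237.1375   66.023 ] [ 664.9189 -277.2682 -114.7361]
round [ 448.1281 -121.6804   74.    ] [ 446.735  -120.3185   67.4716]
[array([ 582.2782, -132.6851]), array([561.1146, -61.5168]), array([ 548.2907, -118.3268])]
t 5.3 pos [ 593.7447 -139.9319  256.5332] yaw 115.18 x [-0.0012  0.0015 -1.    ] F [-0.5637 -0.2079 -0.8726] w 39.5 q6 -2.36
shift now [257.4866 477.6803 378.7417] len 661.75754866467
held [array([ 570.9087, -151.6567]), array([ 573.7849, -129.079 ]), array([ 594.8766, -119.1372]), array([ 611.7718, -131.8338]), array([ 610.248 , -154.4058]), array([ 589.925 , -163.6359])] [ 591.9192 -141.6247  275.    ]
```

```bash
python3 - <<'E'
from h import *
go([620.1,-237,118],120)
E
```

```text
t 5.3 pos [ 593.7447 -139.9319  256.5332] yaw 115.18 x [-0.0012  0.0015 -1.    ] F [-0.5637 -0.2079 -0.8726] w 39.5 q6 -2.36
shift now [138.3499  17.3808 -99.3251] len 171.1965855120275
turn -4.821706786655909 then shift [138.3499  25.6681 -97.5127]
```

step_arm --pt "-4.8 0 0 0 0 0 35" --pt "0 0 0 0 8 -30 35" --pt "0 0 0 0 9 -34 35" --pt "0 0 0 20 9 -33.5 35" --pt "0 0 0 30 0 0 35" --pt "0 0 0 30 0 0 35" --pt "0 0 0 30 0 0 35" --pt "0 0 0 20 0 0 35" --pt "0 0 0 8 0 0 35" --pt "0 0 0 0 0 0 35" --pt "0 0 0 0 0 0 35"

```text
time_s: 6.22
position: [621.0, -238.3, 119.9]
eef_rot: [[0.001, -0.866, -0.5], [-0.0, -0.5, 0.866], [-1.0, -0.001, -0.001]]
contact_force: [0.7, 0.6, -0.4]
gripper_width: 39.7
```

```bash
python3 - <<'E'
from h import *
go([620.1,-237,118],120)
snap('wrist','w4',(130,100,390,384),2.1)
E
```

```text
t 6.22 pos [ 620.9974 -238.3111  119.8767] yaw 119.98 x [ 0.001  -0.0002 -1.    ] F [ 0.6638  0.5815 -0.41  ] w 39.7 q6 -2.57
shift now [1.8755 0.1237 1.5853] len 2.4588917323746573
turn -0.022721900984549848 then shift [1.8755 0.123  1.5854]
```

View pics/w4.png

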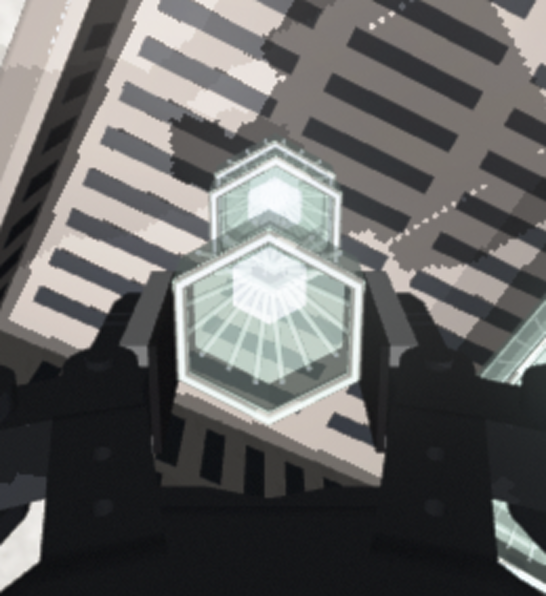

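Held dish at x=175–363, and the pile's upper rim corners are (276,157), (211,193) and (341,193), so both are well aligned in angle. Checking the lateral offset.

```bash
python3 - <<'E'
from h import *
W=ld('w4');px=lambda u,v:np.array([130+(u+.5)/2.1-.5,100+(v+.5)/2.1-.5])
o=bot.get_obs();R=np.array(o['eef_rot']);p=np.array(o['position'])
z=120.0
L=[atz(W,px(*c),74) for c in[(276,157),(211,193),(341,193)]]
loc=[R.T@(x-p) for x in L];print('pile corners tool yz',[l[1:] for l in loc])
print('centre y est',loc[0][1]-23,(loc[1][1]+loc[2][1])/2-11.5)
H=[(268,229),(175,282),(363,282),(361,376),(178,376),(268,424)]
hl=[R.T@(atz(W,px(*c),p[2]+17.6)-p) for c in H];print('held',np.mean(hl,0)[1:],[h[1:] for h in hl])
E
```

```text
pile corners tool yz [array([24.5603,  2.1539]), array([ 13.538 , -17.2208]), array([13.5354, 21.5967])]
centre y est 1.560335941360389 2.0366931331011546
held [ 2.2495 -0.148 ] [array([24.6661, -0.3183]), array([ 13.1915, -19.3571]), array([13.189, 19.125]), array([-8.5636, 19.5477]), array([ -8.5611, -19.5575]), array([-20.4246,  -0.3279])]
```

step_arm --pt "0 0 0 5 -0.3 2.3 35" --pt "0 0 0 7 0 0 35" --pt "0 0 0 7 0 0 35" --pt "0 0 0 6 0 0 35" --pt "0 0 0 5 0 0 35" --pt "0 0 0 4 0 0 35" --pt "0 0 0 3 0 0 35" --pt "0 0 0 1 0 0 35" --pt "0 0 0 0 0 0 35"

```text
time_s: 7.02
position: [619.3, -237.0, 80.7]
eef_rot: [[-0.0, -0.867, -0.498], [0.0, -0.498, 0.867], [-1.0, 0.0, 0.0]]
contact_force: [-0.2, 0.5, -1.1]
gripper_width: 39.4
```

step_arm --pt "0 0 0 1 0 0 35" --pt "0 0 0 1 0 0 35" --pt "0 0 0 0.5 0 0 35" --pt "0 0 0 0 0 0 35"

```text
time_s: 7.35
position: [619.4, -237.0, 78.6]
eef_rot: [[0.0, -0.867, -0.499], [0.0, -0.499, 0.867], [-1.0, -0.0, -0.0]]
contact_force: [0.1, -0.1, 0.3]
gripper_width: 39.6
```

step_arm --pt "0 0 0 0.7 0 0 35" --pt "0 0 0 0.5 0 0 35" --pt "0 0 0 0 0 0 35"

```text
time_s: 7.6
position: [620.0, -237.2, 78.4]
eef_rot: [[0.002, -0.867, -0.499], [-0.001, -0.499, 0.867], [-1.0, -0.001, -0.001]]
contact_force: [-0.7, 0.3, 5.4]
gripper_width: 39.6
```

step_arm --pt "0 0 0 -1 0 0 45" --pt "0 0 0 0 0 0 52" --pt "0 0 0 0 0 0 58" --pt "0 0 0 -3 0 0 60" --pt "0 0 0 -10 0 0 60" --pt "0 0 0 -20 0 0 60" --pt "0 0 0 -30 0 0 70" --pt "0 0 0 -30 0 0 70" --pt "0 0 0 -20 0 0 70" --pt "0 0 0 0 0 0 70"

```text
time_s: 8.43
position: [622.3, -238.4, 198.1]
eef_rot: [[0.01, -0.867, -0.499], [-0.005, -0.499, 0.867], [-1.0, -0.006, -0.009]]
contact_force: [0.2, 0.7, 0.8]
gripper_width: 69.9
```

```bash
python3 - <<'E'
from h import *
snap('wrist','w5',(150,90,370,250),3)
go([540,187,192],115)
E
```

```text
t 8.48 pos [ 621.0563 -237.7927  195.2743] yaw 119.9 x [ 0.0063 -0.0031 -1.    ] F [-0.8656  0.4932 -0.4975] w 70.4 q6 -2.56
shift now [   1.4504 -141.4944  408.6648] len 432.4692707513791
turn 4.901758815347506 then shift [   1.4504 -106.0575  419.2605]
```

View pics/w5.png

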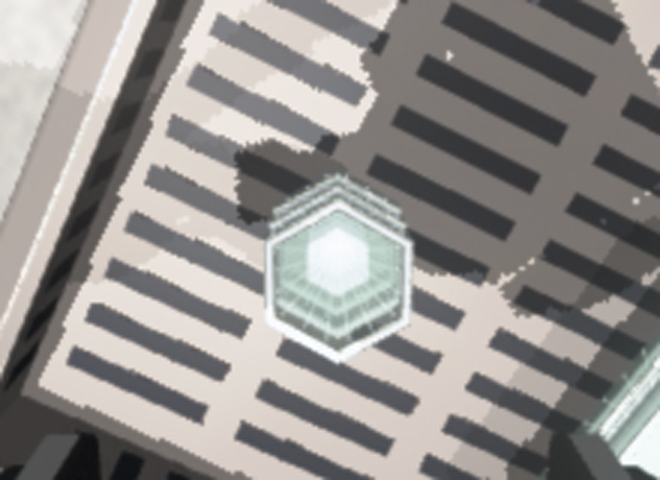

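The hex is home: three evenly stepped rims at (340,285). Back to the stack.

step_arm --pt "4.9 0 0 0 0 0 70" --pt "0 0 0 0 -5 20 70" --pt "0 0 0 0 -9 36 70" --pt "0 0 0 0 -10 39 70" --pt "0 0 0 0 -10 39 70" --pt "0 0 0 0 -10 39 70" --pt "0 0 0 0 -10 39 70" --pt "0 0 0 0 -10 39 70" --pt "0 0 0 0 -10 39 70" --pt "0 0 0 0 -10 39 70" --pt "0 0 0 0 -10 39 70" --pt "0 0 0 0 -8 30 70"

```text
time_s: 9.48
position: [541.6, 169.5, 190.3]
eef_rot: [[-0.003, -0.906, -0.424], [0.001, -0.424, 0.906], [-1.0, 0.002, 0.002]]
contact_force: [-0.1, 0.7, 0.4]
gripper_width: 70.3
```

step_arm --pt "0 0 0 0 -4 21 70" --pt "0 0 0 0 0 0 70" --pt "0 0 0 0 0 0 70" --pt "0 0 0 0 0 0 70"

```text
time_s: 9.82
position: [538.0, 186.8, 190.6]
eef_rot: [[-0.001, -0.906, -0.423], [-0.001, -0.423, 0.906], [-1.0, 0.002, -0.0]]
contact_force: [-0.8, 0.2, -0.1]
gripper_width: 69.9
```

```bash
python3 - <<'E'
from h import *
go([538.5,186.5,72],115)
snap('wrist','w6',(190,90,330,250),4)
E
```

```text
t 9.82 pos [538.0428 186.8151 190.6267] yaw 115.02 x [-0.0014 -0.0012 -1.    ] F [-0.7608  0.1729 -0.059 ] w 69.9 q6 -1.79
shift now [118.6262  -0.4881  -0.4222] len 118.62800517622472
turn 0.015672708935284163 then shift [118.6262  -0.4883  -0.4221]
```

View pics/w6.png

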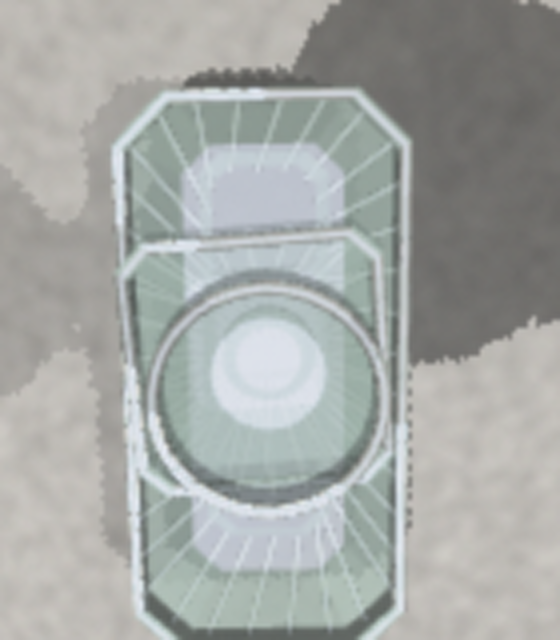

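Round rim spans x 148–390, y 285–517, centre (269,400). Square edges: top (140,245)–(352,233), left (122,275)–(142,470), right near (380,360), bottom y≈492.

```bash
python3 - <<'E'
from h import *
W=ld('w6');W1=ld('w1');px=lambda u,v:np.array([190+(u+.5)/4-.5,90+(v+.5)/4-.5]);p1=lambda u,v:np.array([210+(u+.5)/8-.5,138+(v+.5)/8-.5])
r=px(269,401);print('round',atz(W,r,90),[np.linalg.norm(atz(W,px(148,400),90)-atz(W,px(390,400),90))])
sq=[atz(W,px(*c),68) for c in[(132,370),(382,360),(246,239),(258,492)]];print('sq',np.mean(sq,0),np.linalg.norm(sq[0]-sq[1]),np.linalg.norm(sq[2]-sq[3]))
ang=lambda d:np.degrees(np.arctan2(d[1],d[0]))%90
for a,b,z in[((140,245),(352,233),68),((122,275),(140,465),68),((378,258),(388,455),68),((117,150),(138,600),46),((408,140),(403,605),46),((170,93),(360,93),46)]:
    print(z,ang(atz(W,px(*b),z)-atz(W,px(*a),z)))
o=[atz(W,px(*c),46) for c in[(128,375),(406,375),(265,93)]];print('obl w',np.linalg.norm(o[0]-o[1]),'mid',(o[0]+o[1])/2,'end',o[2])
go([*atz(W,r,90)[:2],72],115)
E
```

```text
round [539.5418 186.0222  90.    ] [np.float64(48.83149187255204)]
sq [539.5321 182.4859  68.    ] 54.6199830668312 57.02457878453083
68 28.245270093707177
68 28.521824416992793
68 29.193372183316793
46 25.811055529650577
46 26.054367984945774
46 24.99943881371256
obl w 65.84266985469603 mid [545.2231 188.0606  46.    ] end [486.5442 160.2765  46.    ]
t 9.87 pos [538.3086 186.4443 190.7905] yaw 114.96 x [-0.001  -0.0009 -1.    ] F [-0.2228  0.0592 -0.1527] w 69.8 q6 -1.79
shift now [118.7895  -1.0989  -0.8559] len 118.79766794122277
turn -0.040527546537873604 then shift [118.7895  -1.0983  -0.8567]
```

step_arm --pt "0 0 0 20 -1.1 -0.9 70" --pt "0 0 0 30 0 0 70" --pt "0 0 0 30 0 0 70" --pt "0 0 0 20 0 0 70" --pt "0 0 0 12 0 0 70" --pt "0 0 0 7 0 0 70" --pt "0 0 0 0.5 0 0 70" --pt "0 0 0 0 0 0 60" --pt "0 0 0 0 0 0 55" --pt "0 0 0 0 0 0 45" --pt "0 0 0 0 0 0 45" --pt "0 0 0 0 0 0 45" --grip_force 25

```text
time_s: 10.87
position: [540.9, 187.3, 73.3]
eef_rot: [[0.003, -0.906, -0.423], [0.0, -0.423, 0.906], [-1.0, -0.003, -0.001]]
contact_force: [0.4, -0.7, 4.7]
gripper_width: 49.1
```

step_arm --pt "0 0 0 0 0 0 45" --pt "0 0 0 -3 0 0 45" --pt "0 0 0 -6 0 0 45" --pt "0 0 0 -10 0 0 45" --pt "0 0 0 -15 0 0 45" --pt "0 0 0 -25 0 0 45" --pt "0 0 0 -30 0 0 45" --pt "0 0 0 -30 0 0 45" --pt "0 0 0 -30 0 0 45" --pt "0 0 0 -20 0 0 45" --pt "0 0 0 -15 0 0 45" --pt "0 0 0 0 0 0 45"

```text
time_s: 11.87
position: [541.5, 187.7, 260.5]
eef_rot: [[0.008, -0.906, -0.423], [0.002, -0.423, 0.906], [-1.0, -0.008, -0.002]]
contact_force: [1.1, 0.8, -0.2]
gripper_width: 49.1
```

```bash
python3 - <<'E'
from h import *
go([490,-130,245],100)
go([515,-110,280],60)
E
```

```text
t 11.87 pos [541.5061 187.746  260.4563] yaw 115.01 x [ 0.0079  0.0019 -1.    ] F [ 1.1014  0.839  -0.2498] w 49.1 q6 -1.8
shift now [  14.4363  181.1413 -266.146 ] len 322.2642866792388
turn 15.011933795709695 then shift [  14.4363  106.0221 -303.9822]
t 11.87 pos [541.5061 187.746  260.4563] yaw 115.01 x [ 0.0079  0.0019 -1.    ] F [ 1.1014  0.839  -0.2498] w 49.1 q6 -1.8
shift now [ -20.3275  149.7529 -258.6466] len 299.56166068128033
turn 55.011933795709695 then shift [ -20.3275 -126.0326 -270.9977]
```

step_arm --pt "6.2 0 0 0 0 0 45" --pt "6.3 0 0 0 0 0 45" --pt "6.3 0 0 0 0 0 45" --pt "6.2 0 0 0 0 0 45" --pt "0 0 0 0 -3 -20 45" --pt "0 0 0 -1 -5 -34 45" --pt "0 0 0 -1 -6 -38 45" --pt "0 0 0 -1 -6 -38 45" --pt "0 0 0 -1 -6 -38 45" --pt "0 0 0 -1 -6 -38 45" --pt "0 0 0 -1 -6 -38 45" --pt "0 0 0 -1 -6 -38 45"

```text
time_s: 12.87
position: [583.0, -96.3, 261.9]
eef_rot: [[-0.002, -1.0, -0.0], [0.001, -0.0, 1.0], [-1.0, 0.002, 0.001]]
contact_force: [1.2, -0.1, -1.7]
gripper_width: 49.3
```

step_arm --pt "0 0 0 -1 -6 -38 45" --pt "0 0 0 -1 -5 -34 45" --pt "0 0 0 -1 -3 -26 45" --pt "0 0 0 0 0 0 45" --pt "0 0 0 0 0 0 45" --pt "0 0 0 0 0 0 45"

```text
time_s: 13.37
position: [597.1, -192.0, 264.8]
eef_rot: [[-0.002, -1.0, 0.0], [0.002, 0.0, 1.0], [-1.0, 0.002, 0.002]]
contact_force: [-0.2, 0.8, -1.4]
gripper_width: 48.8
```

```bash
python3 - <<'E'
from h import *
go([600,-195,270],90)
snap('wrist','w7',(70,0,470,290),2)
E
```

```text
t 13.37 pos [ 597.133  -192.0299  264.8372] yaw 89.99 x [-0.002  0.002 -1.   ] F [-0.1531  0.8148 -1.4354] w 48.8 q6 -1.99
shift now [-5.1745 -2.8575 -2.9589] len 6.610292591335931
turn -0.012946927232007965 then shift [-5.1745 -2.8568 -2.9595]
```

View pics/w7.png

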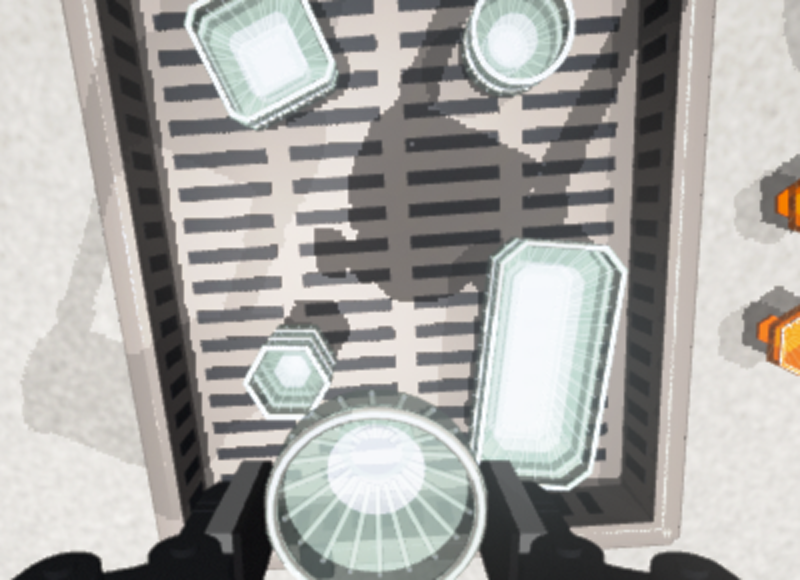

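The tray with the round dish held (2x crop): square pile around (260,60), round around (521,30), oblong corners (518,240), (612,247), (626,270), (600,445), (555,488), and hex done at (290,372).

```bash
python3 - <<'E'
from h import *
W=ld('w7');px=lambda u,v:np.array([70+(u+.5)/2-.5,(v+.5)/2-.5])
A=lambda u,v:atz(W,px(u,v),74)
print('round',(A(468,35)+A(574,35))/2, A(521,82)-[25,0,0])
ang=lambda d:np.degrees(np.arctan2(d[1],d[0]))%90
for a,b in[((518,240),(612,247)),((626,270),(600,445)),((493,262),(476,455)),((188,28),(238,118)),((252,123),(327,85)),((299,2),(333,62))]:print(ang(A(*b)-A(*a)),A(*a)[:2],A(*b)[:2])
h=[px(*p) for p in[(267,505),(487,505),(377,410)]]
R=np.array(bot.get_obs()['eef_rot']);p=np.array(bot.get_obs()['position'])
print('held',[(R.T@(atz(W,q,p[2]+16.7)-p))[1:] for q in h])
go([448,-121,112],90)
E
```

```text
round [ 451.9437 -122.1151   74.    ] [ 447.5963 -120.8395   74.    ]
85.82040327941412 [ 548.004  -117.7245] [551.6103 -68.3764]
87.53730327609476 [563.5118 -59.78  ] [662.2506 -64.0266]
87.74826700918835 [ 559.2957 -130.1808] [ 668.256  -134.4651]
28.255968717334458 [ 448.9669 -281.3565] [ 488.9222 -259.8823]
24.730436605248286 [ 491.2277 -253.0851] [ 473.9408 -215.5533]
31.13702464759358 [ 437.9193 -228.021 ] [ 463.7235 -212.4321]
held [array([  3.4078, -24.9549]), array([ 3.2745, 23.7312]), array([25.4746, -0.6114])]
t 13.42 pos [ 597.2618 -191.5305  265.1731] yaw 90.04 x [-0.0015  0.0016 -1.    ] F [ 0.6918  0.1976 -0.7989] w 49.2 q6 -1.99
shift now [153.5049 148.9835  70.3972] len 225.2013036307185
turn 0.04442654800072887 then shift [153.5049 149.0381  70.2817]
```

step_arm --pt "0 0 0 0 18 8 45" --pt "0 0 0 5 30 14 45" --pt "0 0 0 10 35 17 45" --pt "0 0 0 15 35 17 45" --pt "0 0 0 25 30 14 45" --pt "0 0 0 30 0 0 45" --pt "0 0 0 30 0 0 45" --pt "0 0 0 25 0 0 45" --pt "0 0 0 13 0 0 45" --pt "0 0 0 0 0 0 45" --pt "0 0 0 0 0 0 45"

```text
time_s: 14.33
position: [449.4, -121.6, 112.8]
eef_rot: [[-0.001, -1.0, -0.002], [0.001, -0.002, 1.0], [-1.0, 0.001, 0.001]]
contact_force: [0.1, -0.4, -1.0]
gripper_width: 49.1
```

```bash
python3 - <<'E'
from h import *
go([449.2,-121,82],90)
snap('wrist','w8',(130,60,390,320),2.2)
E
```

```text
t 14.33 pos [ 449.3917 -121.5508  112.8166] yaw 90.1 x [-0.001   0.0008 -1.    ] F [ 0.0636 -0.4164 -1.    ] w 49.1 q6 -1.99
shift now [30.8172  0.161   0.5258] len 30.82213816588244
turn 0.0965947883835554 then shift [30.8172  0.1619  0.5255]
```

View pics/w8.png

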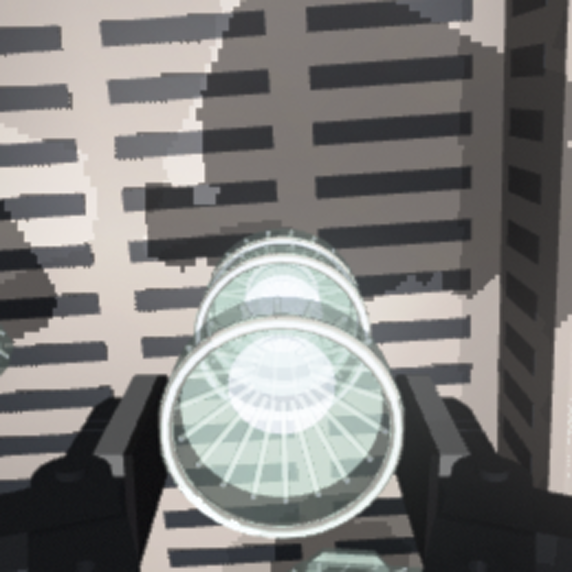

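Held rim spans x 160–402 and y 318–537. The pile's rim spans x 195–370 with its top at y=253, so they are laterally centred.

```bash
python3 - <<'E'
from h import *
W=ld('w8');px=lambda u,v:np.array([130+(u+.5)/2.2-.5,60+(v+.5)/2.2-.5])
o=bot.get_obs();R=np.array(o['eef_rot']);p=np.array(o['position'])
L=lambda u,v,z:(R.T@(atz(W,px(u,v),z)-p))[1:]
print('pile top',L(282,253,74),'sides',L(195,325,74),L(370,325,74));z=p[2]+16.7
print('held',L(281,318,z),L(281,537,z),L(160,430,z),L(402,430,z))
E
```

```text
pile top [26.4478  0.4671] sides [  5.9165 -23.7346] [ 5.8898 24.9731]
held [26.6285  0.1041] [-21.951    0.1027] [  2.9544 -24.2062] [ 2.9132 24.4289]
```

step_arm --pt "0 0 0 4 -0.4 0.4 45" --pt "0 0 0 7 0 0 45" --pt "0 0 0 7 0 0 45" --pt "0 0 0 6 0 0 45" --pt "0 0 0 4 0 0 45" --pt "0 0 0 3 0 0 45" --pt "0 0 0 1 0 0 45" --pt "0 0 0 1 0 0 45" --pt "0 0 0 0 0 0 45"

```text
time_s: 15.13
position: [450.3, -122.5, 79.8]
eef_rot: [[-0.0, -1.0, 0.0], [0.0, 0.0, 1.0], [-1.0, 0.0, 0.0]]
contact_force: [0.2, -1.3, 0.4]
gripper_width: 48.8
```

step_arm --pt "0 0 0 0.8 0 0 45" --pt "0 0 0 0.8 0 0 45" --pt "0 0 0 0 0 0 45"

```text
time_s: 15.38
position: [451.1, -122.7, 79.3]
eef_rot: [[0.002, -1.0, 0.0], [-0.001, 0.0, 1.0], [-1.0, -0.002, -0.001]]
contact_force: [-0.5, 0.3, 4.6]
gripper_width: 49.2
```

step_arm --pt "0 0 0 -1 0 0 55" --pt "0 0 0 0 0 0 62" --pt "0 0 0 0 0 0 68" --pt "0 0 0 -3 0 0 70" --pt "0 0 0 -10 0 0 70" --pt "0 0 0 -20 0 0 70" --pt "0 0 0 -30 0 0 78" --pt "0 0 0 -30 0 0 78" --pt "0 0 0 -20 0 0 78" --pt "0 0 0 0 0 0 78"

```text
time_s: 16.22
position: [453.0, -123.6, 196.8]
eef_rot: [[0.009, -1.0, -0.0], [-0.004, -0.0, 1.0], [-1.0, -0.009, -0.004]]
contact_force: [-0.2, -0.2, -0.4]
gripper_width: 77.8
```

step_arm --pt "6.8 0 0 0 0 0 78" --pt "6.8 0 0 0 0 0 78" --pt "6.8 0 0 0 0 0 78" --pt "6.8 0 0 0 0 0 78" --pt "6.8 0 0 0 0 0 78" --pt "6.8 0 0 0 0 0 78" --pt "6.8 0 0 0 0 0 78" --pt "6.8 0 0 0 0 0 78" --pt "6.8 0 0 0 0 0 78"

```text
time_s: 16.97
position: [449.6, -122.2, 191.4]
eef_rot: [[-0.002, -0.477, 0.879], [0.001, 0.879, 0.477], [-1.0, 0.001, -0.001]]
contact_force: [0.4, -0.5, 0.6]
gripper_width: 78.1
```

```bash
python3 - <<'E'
from h import *
go([539.5,182.7,170],28.7)
E
```

```text
t 16.97 pos [ 449.6417 -122.1846  191.3941] yaw 28.46 x [-0.0015  0.0008 -1.    ] F [ 0.3835 -0.528   0.6154] w 78.1 q6 -0.91
shift now [ 21.4946 225.1691 224.3293] len 318.56995206890156
turn -0.23528372099352168 then shift [ 21.4946 224.246  225.2521]
```

step_arm --pt "0 0 0 0 12 12 78" --pt "0 0 0 0 22 22 78" --pt "0 0 0 0 25 25 78" --pt "0 0 0 0 25 25 78" --pt "0 0 0 0 25 25 78" --pt "0 0 0 0 25 25 78" --pt "0 0 0 0 25 25 78" --pt "0 0 0 5 25 25 78" --pt "0 0 0 8 22 22 78" --pt "0 0 0 8 18.5 18.5 78" --pt "0 0 0 0 0 0 78" --pt "0 0 0 0 0 0 78"

```text
time_s: 17.97
position: [537.9, 183.3, 169.6]
eef_rot: [[-0.003, -0.484, 0.875], [-0.001, 0.875, 0.484], [-1.0, 0.001, -0.003]]
contact_force: [-0.3, -0.4, 0.4]
gripper_width: 78.4
```

```bash
python3 - <<'E'
from h import *
go([539.5,182.7,52],28.7)
snap('wrist','w9',(170,70,350,250),3.3)
E
```

```text
t 17.97 pos [537.9176 183.3374 169.6377] yaw 28.95 x [-0.0031 -0.001  -1.    ] F [-0.3232 -0.3914  0.4299] w 78.4 q6 -0.3
shift now [117.6327  -1.4024   1.4558] len 117.6500218386085
turn 0.25365798291625197 then shift [117.6327  -1.396    1.462 ]
```

View pics/w9.png

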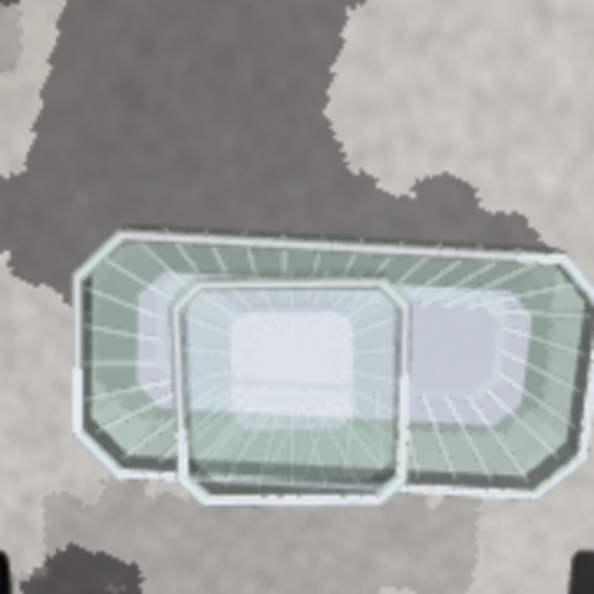

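Square spans x 174–408 (top edge), 185–402 (bottom), y 283–500, aligned with the jaws. Oblong edges: top (125,233)–(560,257), bottom (120,475)–(535,494), left x≈76, right x≈590.

```bash
python3 - <<'E'
from h import *
W=ld('w9');px=lambda u,v:np.array([170+(u+.5)/3.3-.5,70+(v+.5)/3.3-.5])
A=lambda u,v,z:atz(W,px(u,v),z)
o=bot.get_obs();R=np.array(o['eef_rot']);p=np.array(o['position'])
s=[A(*c,68) for c in[(173,390),(405,390),(292,281),(292,502)]];s[0]=A(179,390,68)
c=np.array([*((s[0]+s[1])/2)[:2],68]);c2=(s[2]+s[3])/2;print('sq',c,c2,np.linalg.norm(s[0]-s[1]),np.linalg.norm(s[2]-s[3]))
print('tool',R.T@(c-p),R.T@(c2-p))
ang=lambda d:np.degrees(np.arctan2(d[1],d[0]))%90
for a,b,z in[((125,233),(560,257),46),((120,475),(535,494),46),((200,283),(385,281),68),((208,500),(380,500),68),((173,310),(182,460),68),((408,310),(403,460),68)]:print(z,ang(A(*b,z)-A(*a,z)))
ob=[A(*q,46) for q in[(76,350),(590,375),(342,245),(327,485)]]
print('obl',(ob[0]+ob[1])/2,(ob[2]+ob[3])/2,np.linalg.norm(ob[0]-ob[1]),np.linalg.norm(ob[2]-ob[3]))
E
```

```text
sq [538.5919 184.1242  68.    ] [539.1908 183.0586  68.    ] 55.396853369307 56.27403568485864
tool [102.2286   1.3088   1.678 ] [102.2284   0.0865   1.6879]
46 25.80629205718288
46 26.203004069178093
68 29.58513149974394
68 28.994022706869963
68 30.576182741278714
68 28.818160702107143
obl [547.527  190.7952  46.    ] [548.513  189.3615  46.    ] 136.50908681410849 65.73983557909156
```

step_arm --pt "0 0 0 20 0 1.7 78" --pt "0 0 0 30 0 0 78" --pt "0 0 0 30 0 0 78" --pt "0 0 0 20 0 0 78" --pt "0 0 0 12 0 0 78" --pt "0 0 0 7 0 0 78" --pt "0 0 0 1 0 0 78" --pt "0 0 0 0 0 0 70" --pt "0 0 0 0 0 0 62" --pt "0 0 0 0 0 0 53" --pt "0 0 0 0 0 0 53" --pt "0 0 0 0 0 0 53" --grip_force 30

```text
time_s: 19.02
position: [541.1, 183.2, 52.8]
eef_rot: [[0.002, -0.482, 0.876], [-0.0, 0.876, 0.482], [-1.0, -0.001, 0.002]]
contact_force: [-1.3, -1.8, 5.7]
gripper_width: 56.9
```

step_arm --pt "0 0 0 0 0 0 53" --pt "0 0 0 -3 0 0 53" --pt "0 0 0 -6 0 0 53" --pt "0 0 0 -10 0 0 53" --pt "0 0 0 -15 0 0 53" --pt "0 0 0 -25 0 0 53" --pt "0 0 0 -30 0 0 53" --pt "0 0 0 -30 0 0 53" --pt "0 0 0 -25 0 0 53" --pt "0 0 0 -10 0 0 53" --pt "0 0 0 0 0 0 53"

```text
time_s: 19.93
position: [542.0, 183.8, 208.7]
eef_rot: [[0.007, -0.482, 0.876], [0.002, 0.876, 0.482], [-1.0, -0.002, 0.007]]
contact_force: [0.9, -0.4, 0.2]
gripper_width: 57.5
```

```bash
python3 - <<'E'
from h import *
go([456,-244,201],28)
W=ld('w7');px=lambda u,v:np.array([70+(u+.5)/2-.5,(v+.5)/2-.5])
A=lambda u,v:atz(W,px(u,v),74)[:2]
# square pile lines -> centre: use edge points & yaw 28.3
for a,b in[((188,28),(238,118)),((252,123),(327,85)),((299,2),(333,62))]:print((A(*a)+A(*b))/2)
# enlarge the square crop for corner detection
cv2.imwrite('pics/w7s.png',cv2.resize(cv2.imread('pics/w7_raw.png')[0:75,155:245],None,fx=8,fy=8,interpolation=cv2.INTER_CUBIC))
E
```

```text
t 19.93 pos [541.9749 183.7682 208.6556] yaw 28.81 x [ 0.0066  0.0016 -1.    ] F [ 0.9418 -0.3955  0.2086] w 57.5 q6 -0.3
shift now [   6.4128 -333.3858 -281.5115] len 436.3896445419345
turn 0.8082980181962967 then shift [   6.4128 -337.3239 -276.7804]
[ 468.9446 -270.6194]
[ 482.5842 -234.3192]
[ 450.8214 -220.2266]
```

step_arm --pt "0.8 0 0 0 -10 -8 53" --pt "0 0 0 0 -20 -17 53" --pt "0 0 0 0 -29 -24 53" --pt "0 0 0 0 -31 -25 53" --pt "0 0 0 0 -31 -25 53" --pt "0 0 0 0 -31 -25 53" --pt "0 0 0 0 -31 -26 53" --pt "0 0 0 0 -31 -26 53" --pt "0 0 0 0 -31 -26 53" --pt "0 0 0 0 -31 -25 53" --pt "0 0 0 0 -29 -24 53" --pt "0 0 0 0 -20 -16 53"

```text
time_s: 20.93
position: [454.2, -232.1, 202.8]
eef_rot: [[-0.005, -0.467, 0.884], [0.001, 0.884, 0.467], [-1.0, 0.003, -0.004]]
contact_force: [0.6, -0.2, -1.5]
gripper_width: 57.4
```

step_arm --pt "0 0 0 0 -12 -10 53" --pt "0 0 0 10 0 0 53" --pt "0 0 0 30 0 0 53" --pt "0 0 0 25 0 0 53" --pt "0 0 0 13 0 0 53" --pt "0 0 0 0 0 0 53" --pt "0 0 0 0 0 0 53"

```text
time_s: 21.52
position: [452.5, -242.8, 125.2]
eef_rot: [[-0.004, -0.47, 0.883], [0.003, 0.883, 0.47], [-1.0, 0.005, -0.002]]
contact_force: [0.6, -0.3, -0.9]
gripper_width: 57.2
```

```bash
python3 - <<'E'
from h import *
go([456.5,-247,81],28)
snap('wrist','w10',(130,50,400,310),2.2)
E
```

```text
t 21.52 pos [ 452.4681 -242.8007  125.1817] yaw 28.01 x [-0.0042  0.0034 -1.    ] F [ 0.5854 -0.3168 -0.9184] w 57.2 q6 -1.12
shift now [44.1499 -5.8206  1.6809] len 44.56362591795313
turn 0.008581447905271489 then shift [44.1499 -5.8203  1.6818]
```

View pics/w10.png

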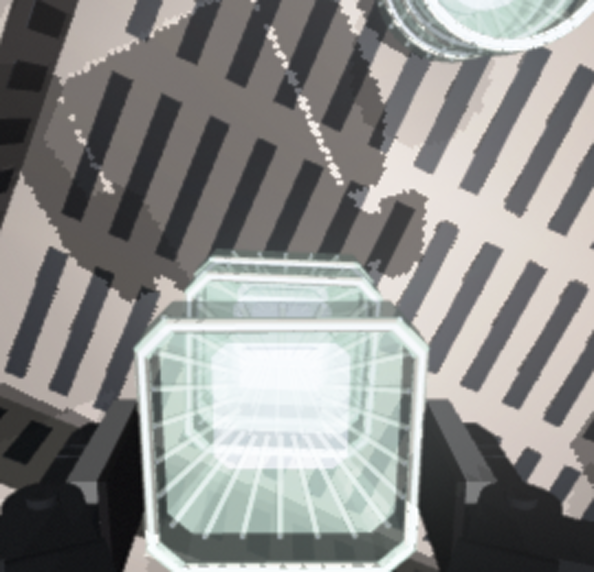

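Held square spans x 137–427, y 324–567. The pile's upper rim has its top edge at y≈280 and sides x≈187 to 380, nearly parallel.

```bash
python3 - <<'E'
from h import *
W=ld('w10');px=lambda u,v:np.array([130+(u+.5)/2.2-.5,50+(v+.5)/2.2-.5])
o=bot.get_obs();R=np.array(o['eef_rot']);p=np.array(o['position'])
L=lambda u,v,z:(R.T@(atz(W,px(u,v),z)-p))[1:]
print('pile',L(205,282,74),L(362,278,74),L(187,305,74),L(380,300,74));z=p[2]+15.2
print('held',L(281,322,z),L(281,567,z),L(140,440,z),L(424,440,z))
E
```

```text
pile [ 22.1094 -21.9248] [23.2929 23.4928] [ 15.2077 -27.3914] [16.7168 28.9412]
held [30.3733  0.1496] [-24.0421   0.1229] [  5.5601 -28.2789] [ 5.5774 28.9377]
```

step_arm --pt "-1 0 0 0 -4 0.4 53" --pt "0 0 0 0 -4.2 0 53" --pt "0 0 0 8 0 0 53" --pt "0 0 0 9 0 0 53" --pt "0 0 0 8 0 0 53" --pt "0 0 0 6 0 0 53" --pt "0 0 0 5 0 0 53" --pt "0 0 0 4 0 0 53" --pt "0 0 0 2 0 0 53" --pt "0 0 0 0 0 0 53"

```text
time_s: 22.4
position: [458.1, -251.2, 84.7]
eef_rot: [[-0.001, -0.485, 0.875], [0.001, 0.875, 0.485], [-1.0, 0.001, -0.0]]
contact_force: [-0.4, 0.1, -0.8]
gripper_width: 57.2
```

step_arm --pt "0 0 0 0.8 0 0 53" --pt "0 0 0 0.8 0 0 53" --pt "0 0 0 0 0 0 53"

```text
time_s: 22.65
position: [458.5, -251.4, 83.9]
eef_rot: [[0.0, -0.485, 0.875], [-0.0, 0.875, 0.485], [-1.0, -0.0, 0.0]]
contact_force: [0.2, 0.3, -0.7]
gripper_width: 57.1
```

step_arm --pt "0 0 0 1 0 0 53" --pt "0 0 0 1 0 0 53" --pt "0 0 0 0 0 0 53" --pt "0 0 0 0 0 0 53"

```text
time_s: 22.98
position: [458.3, -251.2, 81.6]
eef_rot: [[-0.0, -0.485, 0.875], [0.0, 0.875, 0.485], [-1.0, 0.0, 0.0]]
contact_force: [-0.1, 0.4, -1.1]
gripper_width: 56.9
```

step_arm --pt "0 0 0 0.7 0 0 53" --pt "0 0 0 0.5 0 0 53" --pt "0 0 0 0 0 0 53"

```text
time_s: 23.23
position: [458.5, -251.4, 80.8]
eef_rot: [[0.0, -0.485, 0.875], [0.0, 0.875, 0.485], [-1.0, -0.0, 0.0]]
contact_force: [-1.1, 1.4, 1.6]
gripper_width: 57.1
```

step_arm --pt "0 0 0 0.5 0 0 53" --pt "0 0 0 0 0 0 53"

```text
time_s: 23.4
position: [458.6, -251.5, 80.7]
eef_rot: [[0.001, -0.485, 0.875], [-0.0, 0.875, 0.485], [-1.0, -0.001, 0.001]]
contact_force: [-0.0, 1.5, 6.0]
gripper_width: 57.2
```

step_arm --pt "0 0 0 -0.8 0 0 62" --pt "0 0 0 0 0 0 70" --pt "0 0 0 0 0 0 76" --pt "0 0 0 -3 0 0 78" --pt "0 0 0 -10 0 0 78" --pt "0 0 0 -20 0 0 78" --pt "0 0 0 -30 0 0 85" --pt "0 0 0 -30 0 0 85" --pt "0 0 0 -20 0 0 85" --pt "0 0 0 0 0 0 85" --pt "0 0 0 0 0 0 85"

```text
time_s: 24.32
position: [459.1, -251.9, 195.6]
eef_rot: [[0.003, -0.485, 0.875], [-0.002, 0.875, 0.485], [-1.0, -0.003, 0.002]]
contact_force: [-0.6, 0.5, -0.2]
gripper_width: 84.9
```

```bash
python3 - <<'E'
from h import *
snap('wrist','w11')
go([547.8,190,170],116)
go([547.8,190,170],-64)
E
```

```text
t 24.37 pos [ 458.2154 -251.2689  194.1488] yaw 29.0 x [ 0.0005 -0.0003 -1.    ] F [ 0.7023  0.8453 -0.1222] w 84.8 q6 -1.14
shift now [ 24.0703 342.5157 292.2849] len 450.9177797046708
turn -86.99859097166788 then shift [  24.0703 -273.9497  357.35  ]
t 24.37 pos [ 458.2154 -251.2689  194.1488] yaw 29.0 x [ 0.0005 -0.0003 -1.    ] F [ 0.7023  0.8453 -0.1222] w 84.8 q6 -1.14
shift now [ 24.0703 342.5157 292.2849] len 450.9177797046708
turn 93.00140902833209 then shift [  24.0703  273.9497 -357.35  ]
```

step_arm --pt "0 0 0 0 14 12 85" --pt "0 0 0 0 24 20 85" --pt "0 0 0 0 30 25.5 85" --pt "0 0 0 0 30 25.5 85" --pt "0 0 0 0 30 25.5 85" --pt "0 0 0 0 30 25.5 85" --pt "0 0 0 0 30 25.5 85" --pt "0 0 0 0 30 25.5 85" --pt "0 0 0 0 30 25.5 85" --pt "0 0 0 0 30 25.5 85" --pt "0 0 0 0 30 25.5 85" --pt "0 0 0 0 24 20 85"

```text
time_s: 25.37
position: [542.7, 178.2, 192.0]
eef_rot: [[-0.003, -0.486, 0.874], [0.0, 0.874, 0.486], [-1.0, 0.002, -0.003]]
contact_force: [0.8, -0.0, 0.3]
gripper_width: 84.6
```

step_arm --pt "-7 0 0 0 10 9 85" --pt "-7 0 0 0 0 0 85" --pt "-7 0 0 0 0 0 85" --pt "-7 0 0 0 0 0 85" --pt "-7 0 0 0 0 0 85" --pt "-7 0 0 0 0 0 85" --pt "-7 0 0 0 0 0 85" --pt "-7 0 0 0 0 0 85" --pt "-7 0 0 0 0 0 85" --pt "-7 0 0 0 0 0 85" --pt "-7 0 0 0 0 0 85" --pt "-7 0 0 0 0 0 85"

```text
time_s: 26.37
position: [545.4, 188.3, 191.8]
eef_rot: [[-0.004, -0.918, -0.396], [-0.001, -0.396, 0.918], [-1.0, 0.004, 0.001]]
contact_force: [-0.0, 0.0, -0.1]
gripper_width: 84.9
```

step_arm --pt "-3 0 0 10 0 0 85" --pt "0 0 0 0 0 0 85" --pt "0 0 0 0 0 0 85"

```text
time_s: 26.62
position: [545.3, 188.3, 182.0]
eef_rot: [[-0.004, -0.899, -0.437], [-0.001, -0.437, 0.899], [-1.0, 0.004, 0.001]]
contact_force: [-0.2, 0.4, 0.2]
gripper_width: 84.8
```

```bash
python3 - <<'E'
from h import *
go([547.8,190,27.5],116)
W=cam('wrist');snap('wrist','w12');a=cv2.imread('pics/w12_raw.png')
ex=lambda p:(p[:,None,:]+0.0)
# predict rim outline at (547.8,190), yaw 26 and overlay
def rim(cx,cy,yaw,L,w,z,cut):
    P=np.array([[L/2-cut,w/2],[L/2,w/2-cut],[L/2,-w/2+cut],[L/2-cut,-w/2],[-L/2+cut,-w/2],[-L/2,-w/2+cut],[-L/2,w/2-cut],[-L/2+cut,w/2]]);t=np.radians(yaw)
    return np.c_[P@np.array([[np.cos(t),np.sin(t)],[-np.sin(t),np.cos(t)]])+[cx,cy],np.full(8,z)]
u=proj(W,rim(547.8,190,26,140,68,46,14));b=cv2.resize(a,None,fx=3,fy=3,interpolation=cv2.INTER_CUBIC)
cv2.polylines(b,[np.int32(u*3+1)],True,(0,0,255),1)
x0,y0=np.int32(u.min(0)-12)*3;x1,y1=np.int32(u.max(0)+12)*3
w=cv2.resize(cv2.imread('pics/w11_raw.png')[90:250,170:350],None,fx=2.2,fy=2.2,interpolation=cv2.INTER_CUBIC)
c=b[max(y0,0):y1,max(x0,0):x1];print(c.shape,x0,y0,u)
H=max(c.shape[0],w.shape[0]);M=np.zeros((H,c.shape[1]+w.shape[1],3),np.uint8);M[:c.shape[0],:c.shape[1]]=c;M[:w.shape[0],c.shape[1]:]=w
cv2.imwrite('pics/m12.png',M[:600,:800]);print(M.shape)
E
```

```text
t 26.62 pos [545.3438 188.2798 182.0021] yaw 115.91 x [-0.0042 -0.0008 -1.    ] F [-0.1557  0.4018  0.1502] w 84.8 q6 -1.81
shift now [154.489   -3.5965   0.3075] len 154.53119986287612
turn -0.08963253228222356 then shift [154.489   -3.5969   0.3019]
(519, 306, 3) 621 270 [[294.0035 238.0014]
 [279.2636 251.242 ]
 [238.3397 251.3435]
 [223.5717 238.1726]
 [219.6021 119.4572]
 [235.366  102.726 ]
 [281.99   102.6366]
 [297.7741 119.3024]]
(519, 702, 3)
```

View pics/m12.png

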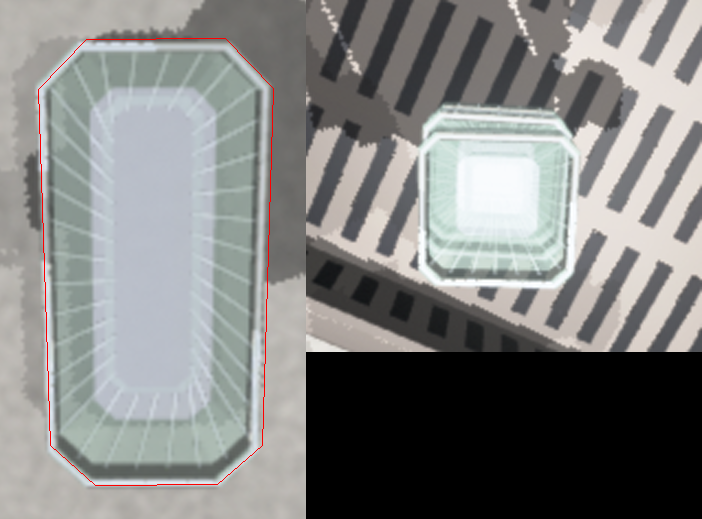

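Left: the predicted outline (red) matches the oblong's rim within about 1–2 mm. Right: the square is nested home and aligned. Grasping the oblong now.

step_arm --pt "0 0 0 20 -4 -0.5 85" --pt "0 0 0 30 0 0 85" --pt "0 0 0 33 0 0 85" --pt "0 0 0 33 0 0 85" --pt "0 0 0 20 0 0 85" --pt "0 0 0 13 0 0 85" --pt "0 0 0 7 0 0 85" --pt "0 0 0 1 0 0 85" --pt "0 0 0 0 0 0 78" --pt "0 0 0 0 0 0 72" --pt "0 0 0 0 0 0 63" --pt "0 0 0 0 0 0 63" --grip_force 50

```text
time_s: 27.67
position: [551.7, 190.2, 28.5]
eef_rot: [[0.003, -0.899, -0.438], [0.001, -0.438, 0.899], [-1.0, -0.003, -0.001]]
contact_force: [-0.4, -0.5, 4.7]
gripper_width: 66.5
```

step_arm --pt "0 0 0 0 0 0 63" --pt "0 0 0 0 0 0 63" --pt "0 0 0 0 0 0 63"

```text
time_s: 27.92
position: [551.8, 190.2, 28.6]
eef_rot: [[0.004, -0.899, -0.438], [0.001, -0.438, 0.899], [-1.0, -0.004, -0.001]]
contact_force: [-0.9, 0.5, 6.9]
gripper_width: 66.4
```

step_arm --pt "0 0 0 -3 0 0 63" --pt "0 0 0 -6 0 0 63" --pt "0 0 0 -12 0 0 63" --pt "0 0 0 -20 0 0 63" --pt "0 0 0 -28 0 0 63" --pt "0 0 0 -30 0 0 63" --pt "0 0 0 -28 0 0 63" --pt "0 0 0 -20 0 0 63" --pt "0 0 0 -10 0 0 63" --pt "0 0 0 0 0 0 63" --pt "0 0 0 0 0 0 63"

```text
time_s: 28.83
position: [549.9, 189.8, 183.3]
eef_rot: [[-0.001, -0.899, -0.438], [-0.0, -0.438, 0.899], [-1.0, 0.001, 0.0]]
contact_force: [-1.1, 0.2, -3.2]
gripper_width: 66.3
```

step_arm --pt "3 0 0 0 0 0 63" --pt "5 0 0 0 0 0 63" --pt "5.5 0 0 0 0 0 63" --pt "5.5 0 0 0 0 0 63" --pt "5 0 0 0 0 0 63" --pt "3 0 0 0 0 0 63" --pt "1.5 0 0 0 0 0 63" --pt "0 0 0 0 0 0 63"

```text
time_s: 29.5
position: [549.0, 189.5, 181.2]
eef_rot: [[-0.005, -0.999, 0.044], [-0.001, 0.044, 0.999], [-1.0, 0.005, -0.001]]
contact_force: [0.6, 0.5, -3.0]
gripper_width: 66.6
```

```bash
python3 - <<'E'
from h import *
go([622.3,-97.4,118],87.5)
E
```

```text
t 29.5 pos [548.9719 189.5272 181.2089] yaw 87.48 x [-0.005 -0.001 -1.   ] F [ 0.6217  0.505  -2.9914] w 66.6 q6 -1.31
shift now [  63.1333  -86.1996 -283.3432] len 302.81936533623264
turn -0.023277044034330174 then shift [  63.1333  -86.0844 -283.3782]
```

step_arm --pt "0 0 0 0 -4 -14 63" --pt "0 0 0 0 -8 -25 63" --pt "0 0 0 0 -9.5 -32 63" --pt "0 0 0 0 -9.5 -32 63" --pt "0 0 0 0 -9.5 -32 63" --pt "0 0 0 0 -9.5 -32 63" --pt "0 0 0 0 -9.5 -32 63" --pt "0 0 0 0 -9.5 -32 63" --pt "0 0 0 0 -8.5 -27 63" --pt "0 0 0 0 -5.5 -18 63" --pt "0 0 0 0 -3 -7 63" --pt "0 0 0 0 0 0 63"

```text
time_s: 30.5
position: [623.8, -98.1, 182.0]
eef_rot: [[-0.002, -0.999, 0.046], [0.001, 0.046, 0.999], [-1.0, 0.002, 0.0]]
contact_force: [-0.5, 0.6, -2.7]
gripper_width: 66.7
```

step_arm --pt "0 0 0 8 0 0 63" --pt "0 0 0 16 0 0 63" --pt "0 0 0 20 0 0 63" --pt "0 0 0 14 0 0 63" --pt "0 0 0 5 0 0 63" --pt "0 0 0 0 0 0 63" --pt "0 0 0 0 0 0 63"

```text
time_s: 31.08
position: [623.9, -95.4, 120.8]
eef_rot: [[-0.0, -0.999, 0.042], [0.001, 0.042, 0.999], [-1.0, 0.0, 0.0]]
contact_force: [0.9, -1.0, -3.2]
gripper_width: 66.5
```

```bash
python3 - <<'E'
from h import *
go([622.3,-97.4,118],87.5)
snap('wrist','w13',(130,40,400,310),2.2)
E
```

```text
t 31.08 pos [623.9287 -95.3709 120.7997] yaw 87.58 x [-0.0003  0.0005 -1.    ] F [ 0.8825 -0.999  -3.238 ] w 66.5 q6 -1.79
shift now [ 2.7992  1.5408 -2.0974] len 3.822124041819535
turn 0.082229304899613 then shift [ 2.7992  1.5378 -2.0996]
```

View pics/w13.png

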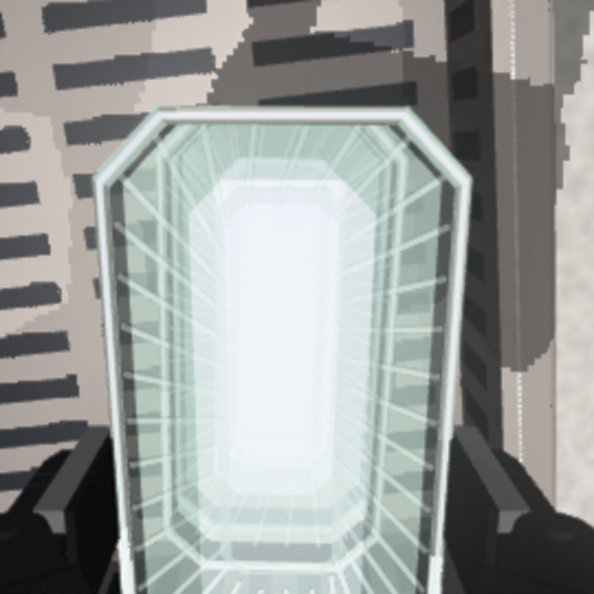

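Held rim: top edge y≈115, left x≈110, right x≈457 at y=340. Through the glass, the pile's rim shows left at about (163,160)–(172,525), right at (403,160)–(377,520) and end edge y≈565.

```bash
python3 - <<'E'
from h import *
W=ld('w13');px=lambda u,v:np.array([130+(u+.5)/2.2-.5,40+(v+.5)/2.2-.5])
o=bot.get_obs();R=np.array(o['eef_rot']);p=np.array(o['position'])
L=lambda u,v,z:(R.T@(atz(W,px(u,v),z)-p))[1:]
print('pile',*[L(*c,74) for c in[(163,160),(172,525),(403,160),(377,520),(275,565),(285,125)]])
z=p[2]+17.4
print('held',*[L(*c,z) for c in[(97,180),(127,560),(470,180),(440,560),(282,114)]])
# expected pile per w7 in tool frame
print((R.T@(np.array([619.5,-97.3,74])-p))[1:])
E
```

```text
pile [ 61.8215 -31.5115] [-48.3237 -33.8307] [61.8166 32.653 ] [-46.6302  29.779 ] [-62.6331  -1.88  ] [70.792   1.0846]
held [ 60.508  -32.6733] [-16.768  -32.0348] [60.5004 33.4926] [-16.8317  32.9913] [71.6846  0.1279]
[ 5.0026 -1.709 ]
```

step_arm --pt "1.2 0 0 0 0 0 63" --pt "0 0 0 3 1.8 -1.2 63" --pt "0 0 0 6 0 0 63" --pt "0 0 0 7 0 0 63" --pt "0 0 0 7 0 0 63" --pt "0 0 0 6 0 0 63" --pt "0 0 0 4 0 0 63" --pt "0 0 0 3 0 0 63" --pt "0 0 0 2 0 0 63" --pt "0 0 0 0 0 0 63"

```text
time_s: 31.97
position: [622.0, -97.6, 82.2]
eef_rot: [[-0.001, -0.998, 0.065], [0.0, 0.065, 0.998], [-1.0, 0.001, 0.0]]
contact_force: [-0.2, 0.1, -1.7]
gripper_width: 66.4
```

step_arm --pt "0 0 0 1 0 0 63" --pt "0 0 0 1 0 0 63" --pt "0 0 0 0 0 0 63"

```text
time_s: 32.22
position: [622.3, -97.7, 80.9]
eef_rot: [[0.0, -0.998, 0.064], [-0.0, 0.064, 0.998], [-1.0, -0.0, 0.0]]
contact_force: [-1.0, 0.1, -1.8]
gripper_width: 66.5
```

step_arm --pt "0 0 0 1 0 0 63" --pt "0 0 0 0.7 0 0 63" --pt "0 0 0 0 0 0 63" --pt "0 0 0 0 0 0 63"

```text
time_s: 32.55
position: [622.1, -97.7, 79.1]
eef_rot: [[0.0, -0.998, 0.065], [0.0, 0.065, 0.998], [-1.0, -0.0, 0.0]]
contact_force: [-0.1, 0.0, -1.5]
gripper_width: 66.7
```

step_arm --pt "0 0 0 0.7 0 0 63" --pt "0 0 0 0 0 0 63"

```text
time_s: 32.72
position: [622.3, -97.7, 78.6]
eef_rot: [[0.0, -0.998, 0.065], [-0.0, 0.065, 0.998], [-1.0, -0.0, -0.0]]
contact_force: [-0.6, 0.2, -1.1]
gripper_width: 66.7
```

step_arm --pt "0 0 0 0.7 0 0 63" --pt "0 0 0 0 0 0 63" --pt "0 0 0 0 0 0 63"

```text
time_s: 32.97
position: [622.3, -97.7, 78.6]
eef_rot: [[0.001, -0.998, 0.064], [-0.0, 0.064, 0.998], [-1.0, -0.001, -0.0]]
contact_force: [-2.4, 1.0, 4.2]
gripper_width: 66.0
```

step_arm --pt "0 0 0 0.6 0 0 63" --pt "0 0 0 0 0 0 63" --pt "0 0 0 0 0 0 63"

```text
time_s: 33.22
position: [622.3, -97.7, 78.6]
eef_rot: [[0.001, -0.998, 0.064], [-0.0, 0.064, 0.998], [-1.0, -0.001, -0.0]]
contact_force: [-2.0, 1.2, 8.8]
gripper_width: 66.1
```

Contact is exactly at the expected home height. Releasing and rising.

step_arm --pt "0 0 0 -1.2 0 0 70" --pt "0 0 0 0 0 0 78" --pt "0 0 0 0 0 0 85" --pt "0 0 0 0 0 0 85" --pt "0 0 0 -3 0 0 85" --pt "0 0 0 -8 0 0 85" --pt "0 0 0 -15 0 0 85" --pt "0 0 0 -25 0 0 85" --pt "0 0 0 -30 0 0 85" --pt "0 0 0 -30 0 0 85" --pt "0 0 0 -15 0 0 85" --pt "0 0 0 0 0 0 85"

```text
time_s: 34.22
position: [624.8, -98.3, 209.8]
eef_rot: [[0.01, -0.998, 0.064], [-0.002, 0.064, 0.998], [-1.0, -0.01, -0.002]]
contact_force: [-0.2, 0.2, 1.4]
gripper_width: 85.1
```

step_arm --pt "0 0 0 -10 -20 25 85" --pt "0 0 0 -10 0 35 85" --pt "0 0 0 0 0 40 85" --pt "0 0 0 0 0 40 85" --pt "0 0 0 0 0 40 85" --pt "0 0 0 0 0 40 85" --pt "0 0 0 0 0 40 85" --pt "0 0 0 0 0 30 85" --pt "0 0 0 0 0 0 85" --pt "0 0 0 0 0 0 85"

```text
time_s: 35.05
position: [660.1, 192.3, 223.0]
eef_rot: [[-0.002, -0.998, 0.061], [-0.001, 0.061, 0.998], [-1.0, 0.002, -0.001]]
contact_force: [-0.5, -0.1, -0.3]
gripper_width: 84.9
```

```bash
python3 - <<'E'
from h import *
go([0,0,0])
a=bot.grab_frame('scene');b=bot.grab_frame('top')
cv2.imwrite('pics/fs_raw.png',a);cv2.imwrite('pics/ft_raw.png',b)
A=cv2.resize(a[60:250,80:330],None,fx=3,fy=3,interpolation=cv2.INTER_CUBIC)[:600,:800]
cv2.imwrite('pics/fin.png',A);print(A.shape)
E
```

```text
t 35.05 pos [660.1006 192.278  223.049 ] yaw 86.49 x [-0.0019 -0.0005 -1.    ] F [-0.5159 -0.0959 -0.272 ] w 84.9 q6 -1.33
shift now [ 224.3903  646.6961 -232.1372] len 722.8101364961501
(570, 750, 3)
```

The picture limit is reached, so I'll check numerically: fit the oblong rim outline jointly in the final top and scene frames, and compare the bystanders with the first frame.

```bash
python3 - <<'E'
from h import *
from scipy.ndimage import map_coordinates
from itertools import product
def grad(f):
    g=cv2.GaussianBlur(cv2.cvtColor(cv2.imread(f),cv2.COLOR_BGR2GRAY).astype(np.float32),(0,0),1);return np.hypot(cv2.Sobel(g,5,1,0),cv2.Sobel(g,5,0,1))
V=[(cam('top'),grad('pics/ft_raw.png')),(cam('scene'),grad('pics/fs_raw.png'))]
def poly(L,w,c):
    P=np.array([[L/2-c,w/2],[L/2,w/2-c],[L/2,-w/2+c],[L/2-c,-w/2],[-L/2+c,-w/2],[-L/2,-w/2+c],[-L/2,w/2-c],[-L/2+c,w/2]])
    return P
def ring(P,n=15):return np.vstack([P[i]+(P[(i+1)%len(P)]-P[i])*np.linspace(0,1,n,False)[:,None] for i in range(len(P))])
t=np.arange(6)*np.pi/3+np.pi/6;c=np.arange(8)*np.pi/4
S={'obl':(ring(poly(138,66,14)),(619.5,-97),-3),'sq':(ring(poly(57,57,7)),(456,-247),28.5),'hex':(ring(22.5*np.c_[np.cos(t),np.sin(t)]),(618,-238),0),'round':(24.5*np.c_[np.cos(np.linspace(0,6.28,90)),np.sin(np.linspace(0,6.28,90))],(448,-121.5),0)}
for k,(P,c0,y0) in S.items():
    best=[]
    a=np.radians(y0);Q=P@np.array([[np.cos(a),np.sin(a)],[-np.sin(a),np.cos(a)]])
    for dx,dy,z in product(np.arange(-12,13,2),np.arange(-12,13,2),np.arange(66,127,3)):
        X=np.c_[Q+[c0[0]+dx,c0[1]+dy],np.full(len(Q),z)]
        s=sum(map_coordinates(G,proj(C,X).T[::-1],order=1).mean() for C,G in V);best.append((s,dx,dy,z))
    best.sort(reverse=True);print(k,[tuple(round(float(v),0) for v in b) for b in best[:4]])
a=cv2.imread('pics/top0.png').astype(int);b=cv2.imread('pics/ft_raw.png').astype(int)
for n,(u,v,r) in{'tape':(210,268,30),'tumb':(150,132,20)}.items():
    f=lambda i:cv2.GaussianBlur(i[v-r:v+r,u-r:u+r].astype(np.float32).mean(2),(0,0),1)
    print(n,cv2.phaseCorrelate(f(a),f(b)))
E
```

```text
obl [(240.0, 2.0, 6.0, 99.0), (237.0, 2.0, 4.0, 99.0), (232.0, -2.0, 6.0, 108.0), (232.0, -2.0, 6.0, 105.0)]
sq [(208.0, -6.0, -12.0, 72.0), (206.0, -6.0, -10.0, 72.0), (204.0, 10.0, 10.0, 111.0), (202.0, -6.0, -12.0, 69.0)]
hex [(227.0, -2.0, -6.0, 93.0), (226.0, -2.0, -2.0, 96.0), (226.0, 2.0, 4.0, 102.0), (224.0, -2.0, -4.0, 93.0)]
round [(182.0, 12.0, -10.0, 105.0), (181.0, 12.0, -10.0, 117.0), (181.0, 12.0, -8.0, 117.0), (181.0, 12.0, -8.0, 105.0)]
tape ((-0.051868321100794645, 0.088707528996256), 1.0204693084292942)
tumb ((-0.1750675384318825, 0.12232643864284398), 0.3218638399243355)
```

```bash
python3 -c "
from h import *
print(bot.sign_off(), bot.get_obs()['time_s'])"
```

```text
the job is handed in; nothing more can be done
the job is handed in; nothing more can be done
```

I took the stack apart and nested all four dishes in their own piles in the tray, then handed the job in. That was at about 35 s of the 112 s allowed. No verdict is reported.

| Dish | Where contact came (against expected home height) | Check after release |
|---|---|---|
| Hex | 78.4 mm (78.4) | Close-up showed it level in its pile; final image fit put the rim at 93–96 mm (96 is home) |
| Round | 79.3 mm (79.3) | Only seen at the corner of a later picture, where it looked nested; the image fit gave no usable answer |
| Square | 80.7 mm (80.8) | Close-up showed it level and in line; the image fit gave no usable answer |
| Oblong | 78.6 mm (78.6) | Not viewed, the picture limit had been reached; image fit put the rim at about 99 mm |

- **Heights:** contact heights are of the tool, and each dish was lowered until contact force appeared, then released.
- **Bystanders:** comparing the first and last top pictures, the tape roll and tumbler had moved less than 0.2 pixel, though the tumbler match was weak. I did not check separately that the piles had not moved.
- **Least certain:** the round dish's final seat rests mainly on its contact height, and the oblong's on contact height plus that one image fit. The fit works in coarse steps (2 mm sideways, 3 mm in height), so it cannot confirm the side tolerance closely.

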